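# Swap the battery pack in the standby unit

## Robot

A 7-joint arm with a two-finger parallel gripper is mounted at the origin on the work surface. World frame = base frame: x ahead of the robot, y to its left, z up, the work surface at z = 0. Lengths are in m, angles in rad, forces in N, time in s.
With the tool pointing down it reaches from about 0.4 to 0.9 m from the base axis. Payload 5.5 kg.
Tool frame: the origin (TCP) lies at the very end of the fingers, on their centre line; the grasp point (between the pads) lies 19 mm behind it (env.hold_point_z is the distance from the TCP to the grasp point, in m); x points along the fingers, z is the direction in which the jaws open and shut, and the axes are right-handed (so a half turn about x gives the same grasp; the last joint's range is limited). The gripper opens to 85 mm and grips with 20 to 120 N. Pads are 22 mm wide; open, the fingers measure 114 mm over their backs; the gripper's body (76 mm by 85 mm) begins 54 mm behind the grasp point. The pads swing forward as they close: fully open they stand 13 mm farther back than shut.
Start: joints at [-0.964, 0.501, -0.427, 1.55, 0.221, 1.138, -0.21], TCP at [0.219, 0.612, 0.231] pointing down, gripper open.
Joint ranges: [-2.88, 2.88], [-0.31, 2.03], [-1.54, 1.56], [0.2, 2.42], [-1.41, 4.55], [0.19, 2.02], [-2.57, 2.57]. Speed limits (rad/s): [2.57, 2.57, 3.14, 3.14, 3.14, 3.14, 3.14].

## Interface

Orientations are given as [roll, pitch, yaw] about the fixed x, y, z axes, in that order (R = Rz(yaw) Ry(pitch) Rx(roll)).
In Python, from cell import env gives the robot as it stands.
- The arm moves only by the tool send_rows, never from a script. Its argument "moves" is a list of rows, each a list of 7 numbers: the shift along the tool's x, y, z in m, then the turn, a rotation vector about the tool's x, y, z in rad, then the gripper command: -1 is shut, 1 is fully open, values between are in proportion. A call has exactly 5 rows; each row shifts and turns the commanded pose from where the row before left it, along the tool's axes as they then stand; what a row does not reach is not made up. A row lasts 1/10 s, in which the tool goes at most 50 mm and 8.59 degrees, less where a joint would pass 70% of its speed; a pose out of reach is approached as far as the arm can. A call with a gripper value outside its range is refused whole. The fingers move at their own pace and stop on an object; "force" is the grip in N (left out, the last holds). Time passes only in rows, so rows that do not move let the fingers close, or fill a call up. It gives the time, the measured TCP pose, the force and the opening at its end, in the units of the state.
- env.get_obs(): the state, without advancing time (a new reading comes with each control period).
- env.snapshot(name): name is "scene" or "top" or "wrist"; returns a dict with "frame" (400x640x3 uint8, red, green, blue), "camera_matrix" (3x3 intrinsics, pixels), "extrinsics" (4x4, takes a point from world to camera coordinates). Camera axes: x right, y down, z forward; pixel columns grow to the right and rows downward; lengths in m; the calibration is good to about 2 mm. A picture is of the moment at which its call begins. There is no depth.
- env.sign_off(): hands the job in, once; it reports no verdict.
The state is a dict: "t": time; "joint_positions": joint angles; "joint_vel": joint speeds; "effort": joint torques, N m; "tool_pos": TCP position; "tcp_rot": TCP orientation; "contact_force": force on the tool from outside, world axes, zero at the start; "wrist_torque": the same for the moment, N m; "width": finger opening in m.
Only numpy, scipy, OpenCV 4.12 (cv2) and the standard library are available. Lean on these libraries where they do the work, as an engineer would, in place of code of your own. Each camera call takes 0.05 s, during which the arm holds its last target.

## Task

Press the release key on the battery unit so that its tray pops out, take the spent pack out of it and lay it flat on the floor of the returns crate, then take the charged pack from the dock and lay it flat in the tray, its brass terminals pointing into the unit, and push the tray fully home until it clicks and stays shut. Set the packs down, do not drop them, and leave everything else on the bench where it stands.

Things in the scene. Friction and masses are not known exactly. Their poses are not given: they have to be found in the camera images.
- unit: battery unit, fixed: grey steel housing, origin at the centre of its underside, x axis pointing away from its front face (into the unit), z up. 240 deep (x) x 240 wide (y), flat roof at z = 100 mm from x = -120 to +50 mm; behind that the rear part is raised to z = 170 mm. Front face at x = -120 mm, with the tray's dark front block in its middle; black release key on the roof.
- tray (a joint): how far the unit's tray has slid out of its front, in m: 0 = fully home, about 0.003 when latched, 0.135 when fully out. A spring drives it out (8 N when home, 3.5 N when out), slowly damped; a sprung latch holds it and clicks in by itself at the last 3 mm when the tray is pushed fully home (about 12 N at most on the front block, hard stop at 0). It springs out again if it has not clicked.
- tray_floor (a point): centre of the tray's inner floor (unit's axes: x into the unit, z up); moves with the tray. The inside is 124 long (x) x 84 mm wide (y); its floor lies 15 mm above the bench, side and rear walls are 22 mm high above the floor, the front wall is the front block. With the tray fully out the whole inside stands clear in front of the unit.
- tray_face (a point): centre of the outer side of the tray's front block, 50 mm above the bench, where to push (along the unit's +x); the block is 110 mm wide (y), 28 mm thick, spans 10 to 90 mm above the bench and stands 20 mm proud of the unit's front face when home.
- release (a joint): travel of the release key in m: 0 = up, 0.010 = fully down. It lets the tray go at about 0.007; the spring takes 2 N at first, 5 N fully down.
- release_top (a point): centre of the top of the release key: a black key 44 (x) x 50 mm (y) on the unit's roof, pressed straight down; its top is 116 mm above the bench when up.
- pack_old: spent battery pack, at first loose inside the closed tray, terminals into the unit: black base 110 x 70 x 36 mm (x, y, z) under a grey grip block 76 x 44 x 28 mm (x -50 to +26, z 36 to 64 mm; pinch it across its 44 mm), low ridge with two brass terminals at the +x end. 0.4 to 0.75 kg. Origin: centre of its underside, z up, x to the terminals.
- pack_new: charged battery pack, at first lying on the dock, the same shape: black base 110 x 70 x 36 mm (x, y, z) under a grey grip block 76 x 44 x 28 mm (x -50 to +26, z 36 to 64 mm; pinch it across its 44 mm), low ridge with two brass terminals at the +x end. 0.4 to 0.75 kg. Origin: centre of its underside, z up, x to the terminals.
- pack_new_terminals (a point): top of the charged pack's terminal ridge, 44 mm along its +x and 48 mm up from its origin.
- dock: charging dock, fixed: flat grey plate 140 (x) x 100 (y) x 18 mm high, on the bench to the left or right; origin at the centre of its underside.
- crate: returns crate, fixed: open plywood box, outside 200 (x) x 140 (y) x 45 mm high, walls and floor 5 mm thick (inside 190 x 130 mm, floor at z = 5 mm), on the bench on the other side from the dock; origin at the centre of its underside. The round cell stands at its -x end, which leaves the +x end (x from about -30 to +95 mm) free.
- cell: bystander: round steel cell, 52 mm diameter x 60 mm, standing in the crate; origin at the centre of its underside.
- spray: bystander: plain metal spray can, 54 mm diameter x 170 mm, standing beside the unit; origin at its foot.
- jar: bystander: amber glass jar, 68 mm diameter x 100 mm, standing beside the unit; origin at its foot.
- mug: bystander: white mug, 76 mm diameter x 85 mm, handle at its +y; origin at its foot.
- tape: bystander: roll of tape, 84 mm diameter x 40 mm, lying flat; origin at the centre of its underside.
- wrench: bystander: steel wrench 150 mm long, lying along its x between robot and unit; origin at its middle, on the bench.
- hammer: bystander: hammer 260 mm long lying along its x at the left of the bench; origin on the bench.
- tin: bystander: small steel tin, 56 mm diameter x 55 mm, standing on the flat roof of the unit, beside the key (its origin near x = 5, y = 85 mm of the unit); origin at its foot.
Things that resemble listed ones, but are neither listed nor needed, are in the scene too. What is shaped like the pack_new but brown or pink is not meant.

How it is judged:
By the outcome, as a careful person would: the job done as asked, in the order asked, and still so for the second after the job is handed in, with the robot touching nothing.
It also fails if it takes over 72 s, if anything falls off the work surface, if the arm or the gripper's body presses on something with over 40 N, if the wrist force passes 120 N, or if a joint passes its speed limit or range.

## Working session

There is one attempt and no reset: what is moved stays moved. The work goes in short steps, Python scripts to look and compute and a tool call to move; the robot and the scene stay as the last step left them, time stands still between calls to the robot, and variables do not carry over. Pictures are saved under pics/ and viewed, and the job is handed in when it is done.

Besides the shell and the picture viewer there is one more tool, called after "Call:" as name(argument=value, ...), one argument or row to a line, values as JSON. send_rows: Moves the arm, as the interface text tells. Its arguments: {"type":"object","properties":{"moves":{"type":"array"},"force":{"type":"number"}},"required":["moves"]}

```bash
ls; mkdir -p pics; python3 - <<'E'
from cell import env
import cv2
print(env.get_obs(), env.hold_point_z)
for n in ("scene","top","wrist"):
    s=env.snapshot(n); cv2.imwrite(f"pics/{n}0.png",s["frame"][:,:,::-1]); print(n,s["camera_matrix"].round(1).tolist(),s["extrinsics"].round(3).tolist())
E
```

```text
pics
{'t': 0.0, 'joint_positions': array([-0.96380396,  0.5018508 , -0.42675325,  1.55145311,  0.22080464,
        1.13830127, -0.21031305]), 'joint_vel': array([-2.93253301e-05, -1.62395194e-03,  1.04925585e-03, -3.04688237e-05,
       -1.26202094e-03,  1.70367402e-03, -7.50981829e-04]), 'effort': array([ 2.70080882e-04, -5.69518733e+01, -5.81608102e+00, -2.80933428e+01,
        1.07168054e-02,  1.20169923e-02,  2.41674925e-06]), 'tool_pos': array([0.21891971, 0.61128505, 0.23025285]), 'tcp_rot': array([ 3.11886954,  1.56883768, -1.93730072]), 'contact_force': array([ 0.51375212, -0.56318022, -0.35612885]), 'wrist_torque': array([ 0.04521681, -0.0310457 ,  0.01070446]), 'width': 0.08521180425094994} 0.0187
scene [[464.8, 0.0, 320.2], [0.0, 464.8, 195.6], [0.0, 0.0, 1.0]] [[0.498, 0.867, -0.015, -0.36], [0.732, -0.429, -0.529, -0.301], [-0.465, 0.252, -0.849, 1.616], [0.0, 0.0, 0.0, 1.0]]
top [[421.2, 0.0, 317.4], [0.0, 421.2, 204.6], [0.0, 0.0, 1.0]] [[-0.018, -1.0, 0.003, 0.086], [-0.982, 0.017, -0.189, 0.547], [0.189, -0.006, -0.982, 1.206], [0.0, 0.0, 0.0, 1.0]]
wrist [[329.2, 0.0, 326.7], [0.0, 329.2, 204.5], [0.0, 0.0, 1.0]] [[0.336, 0.942, -0.001, -0.648], [0.896, -0.32, 0.308, -0.04], [0.29, -0.105, -0.951, 0.38], [0.0, 0.0, 0.0, 1.0]]
```

View pics/scene0.png

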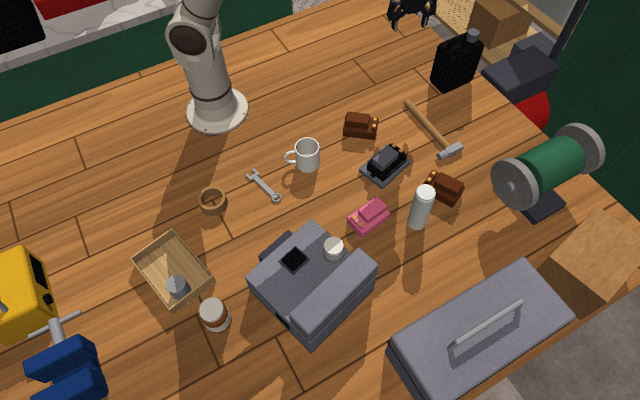

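View pics/top0.png

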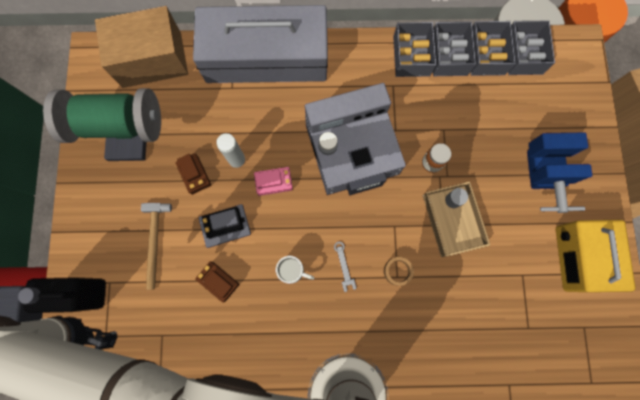

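View pics/wrist0.png

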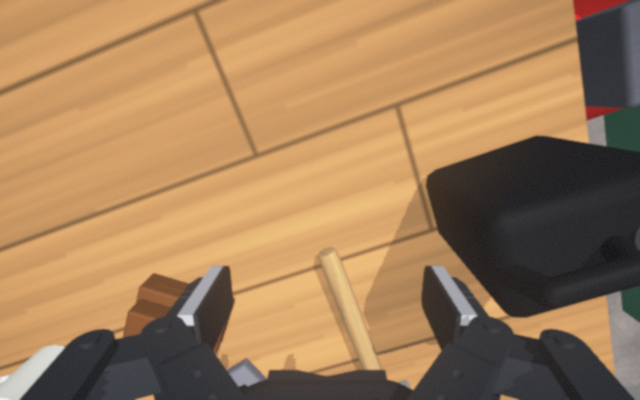

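The dark pack on the grey dock (scene 387,163 / top 224,224) fits pack_new. The brown ones (scene 360,125 and 445,188) and the pink one (370,215) are decoys. I'll confirm this in enlarged crops.

```bash
cat > h.py <<'E'
import numpy as np, cv2
from cell import env
def crop(name,x0,y0,x1,y1,k,out):
    s=env.snapshot(name); f=s["frame"][y0:y1,x0:x1,::-1]
    cv2.imwrite("pics/"+out,cv2.resize(f,None,fx=k,fy=k,interpolation=cv2.INTER_CUBIC)); return s
def ray(s,u,v,z):
    K=s["camera_matrix"];E=s["extrinsics"];R=E[:3,:3];t=E[:3,3]
    c=-R.T@t; d=R.T@np.linalg.inv(K)@np.array([u,v,1.]); return c+d*(z-c[2])/d[2]
def proj(s,p):
    E=s["extrinsics"];p=np.atleast_2d(p);c=p@E[:3,:3].T+E[:3,3];q=c@s["camera_matrix"].T;return q[:,:2]/q[:,2:]
def Rt(x,y,yaw): 
    c,s=np.cos(yaw),np.sin(yaw); return lambda P:np.array(P)@np.array([[c,s,0],[-s,c,0],[0,0,1]])+np.array([x,y,0])
E
python3 - <<'E'
from h import *
crop("scene",340,130,440,200,8,"c1.png")
crop("scene",240,210,390,350,5,"c2.png")
crop("top",190,190,290,250,8,"c3.png")
crop("top",290,80,410,200,5,"c4.png")
crop("scene",120,220,240,335,5,"c5.png")
crop("top",410,140,510,260,5,"c6.png")
E
```

```text
(no output)
```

View pics/c1.png

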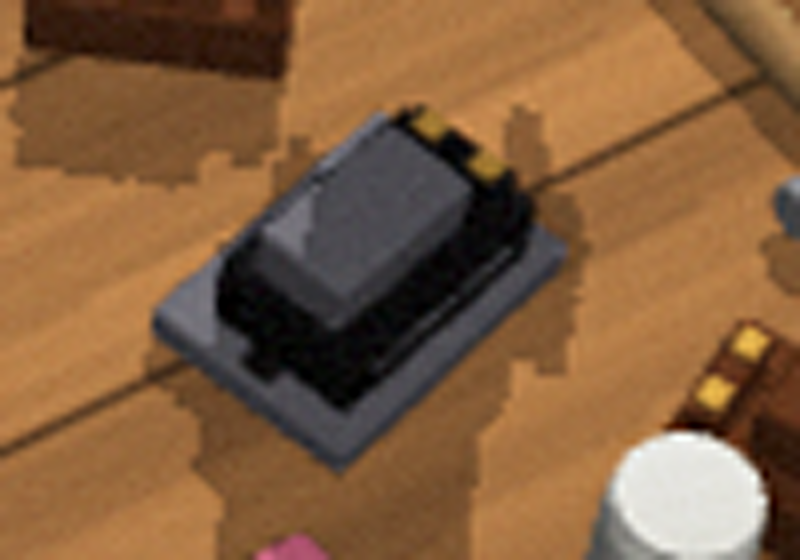

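View pics/c2.png

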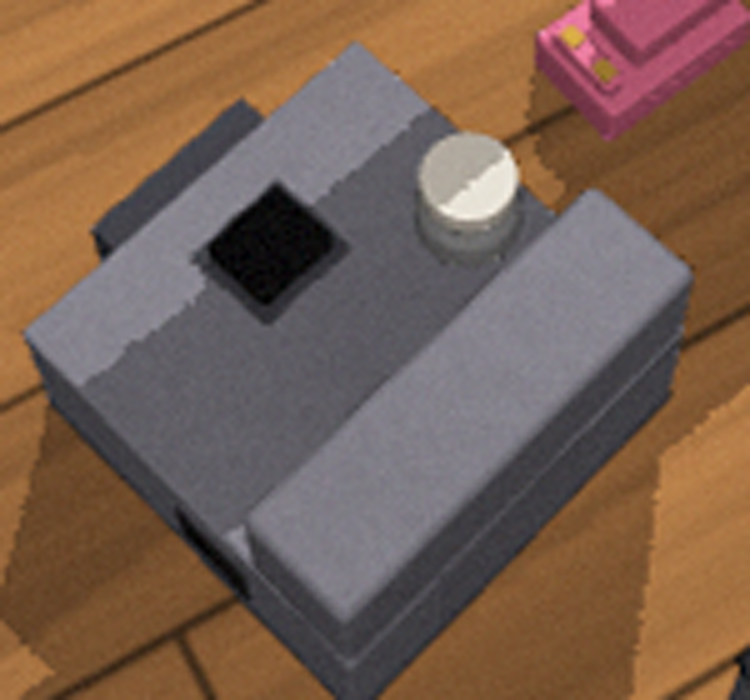

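View pics/c3.png

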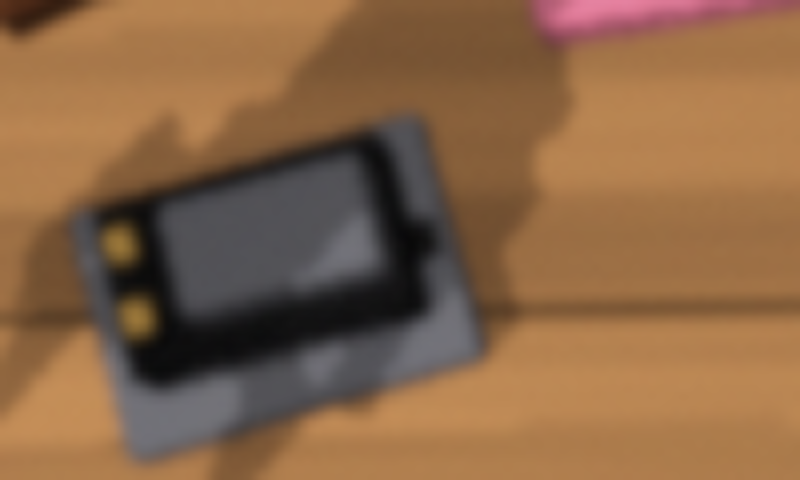

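View pics/c4.png

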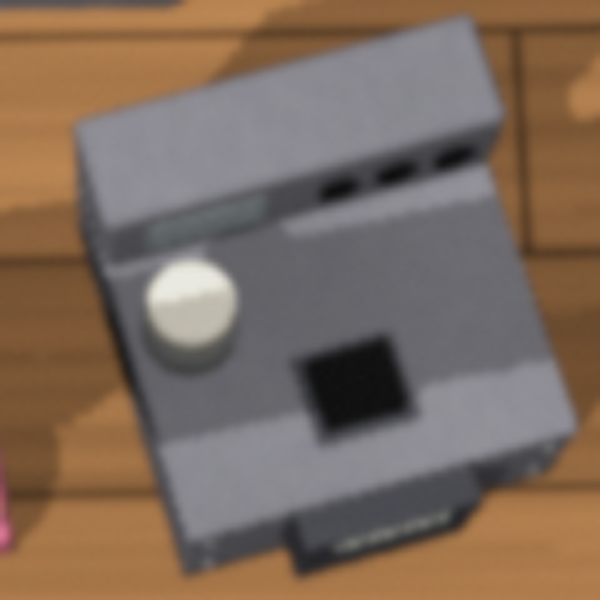

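View pics/c5.png

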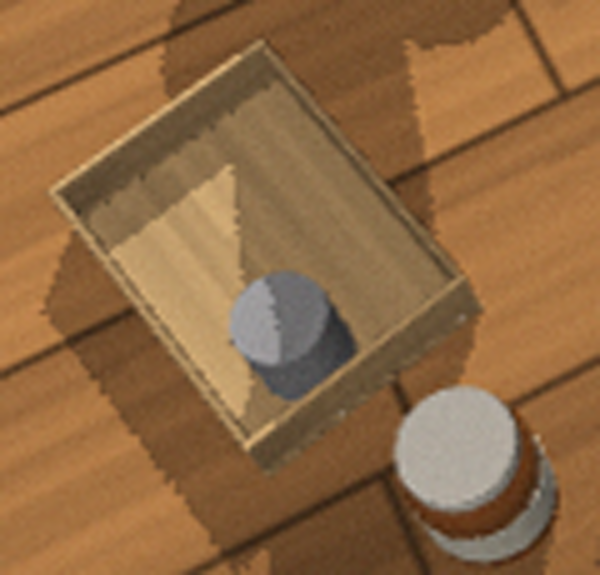

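View pics/c6.png

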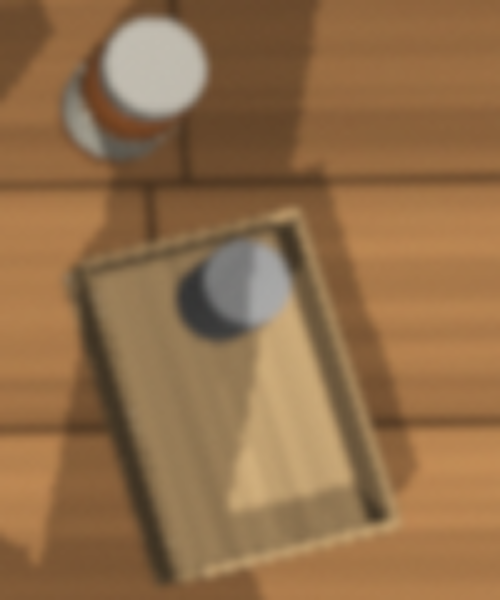

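```bash
cat > fit.py <<'E'
from h import *
from scipy.optimize import least_squares
S={n:env.snapshot(n) for n in("scene","top")}
def px(l,x0,y0,k): return [((a+.5)/k-.5+x0,(b+.5)/k-.5+y0) for a,b in l]
def fit(obs,x0):
    def f(p):
        T=Rt(*p);r=[]
        for n,P,U in obs: r+=list((proj(S[n],T(np.array(P)/1000))-np.array(U)).ravel())
        return r
    q=least_squares(f,x0,x_scale=[.01,.01,.1]);r=np.array(f(q.x)).reshape(-1,2);print(q.x.round(4),np.degrees(q.x[2]).round(2),"rms",np.sqrt((r**2).mean()).round(2));print(r.round(1).tolist());return q.x
def tri(us):
    def f(p): return np.concatenate([(proj(S[n],p)-np.array(u))[0] for n,u in us])
    q=least_squares(f,[.5,0,.1]);return q.x.round(4),np.abs(q.fun).max().round(2)
E
python3 - <<'E'
from fit import *
P=[(-120,120,100),(-120,-120,100),(50,120,170),(50,-120,170),(120,120,170),(120,-120,170)]
u=fit([("scene",P,px([(357,43),(25,335),(597,188),(248,525),(692,272),(345,622)],240,210,5)),
 ("top",P,px([(188,538),(577,425),(108,230),(502,120),(76,128),(470,15)],290,80,5))],[.6,-.1,0])
k=tri([("scene",px([(272,243)],240,210,5)[0]),("top",px([(357,384)],290,80,5)[0])]);print("key",k)
D=[(x,y,18) for x,y in((70,50),(-70,50),(-70,-50),(70,-50))]
# guess x toward world +y
d=fit([("top",[(70,50,18),(-70,50,18),(-70,-50,18),(70,-50,18)],px([(135,460),(485,350),(422,115),(70,215)],190,190,8)[0:0] or px([(70,215),(422,115),(485,350),(135,460)],190,190,8)),
 ("scene",[(-70,50,18),(-70,-50,18)],px([(340,467),(155,320)],340,130,8))],[.5,.3,1.4])if 0 else None
for nm,y0 in(("dockA",1.8),("dockB",1.4)):
  d=fit([("top",[(70,50,18),(70,-50,18),(-70,-50,18),(-70,50,18)],px([(135,460),(70,215),(422,115),(485,350)],190,190,8)),
  ("scene",[(70,-50,18),(-70,-50,18),(-70,50,18)],px([(567,250),(340,467),(155,320)],340,130,8))],[.5,.3,y0]) 
C=[(-100,-70,45),(-100,70,45),(100,70,45),(100,-70,45)]
c=fit([("top",C,px([(80,268),(300,210),(395,525),(170,582)],410,140,5)),("scene",C,px([(480,280),(250,448),(50,190),(262,40)],120,220,5))],[.5,-.3,3])
print("term",tri([("scene",px([(459,144)],340,130,8)[0]),("top",px([(129,280)],190,190,8)[0])]))
print("termA",tri([("scene",px([(430,124)],340,130,8)[0]),("top",px([(138,316)],190,190,8)[0])]), "termB",tri([("scene",px([(488,166)],340,130,8)[0]),("top",px([(120,243)],190,190,8)[0])]))
E
```

```text
[ 0.7376 -0.0361  0.271 ] 15.53 rms 1.28
[[-0.5, -1.3], [-1.2, -0.6], [-0.9, -2.3], [-2.0, -1.3], [1.7, -0.7], [0.2, 1.0], [-0.1, 0.2], [0.7, 0.1], [-0.9, -0.5], [1.5, -1.3], [-1.5, -2.6], [0.1, -2.2]]
key (array([ 0.6791, -0.0518,  0.1095]), np.float64(0.4))
[0.4994 0.3598 1.8555] 106.31 rms 0.86
[[-0.3, -0.2], [-0.4, -0.9], [-0.1, -1.7], [0.8, -0.2], [0.1, -1.0], [-0.0, -1.0], [-1.6, -1.1]]
[0.4994 0.3598 1.8555] 106.31 rms 0.86
[[-0.3, -0.2], [-0.4, -0.9], [-0.1, -1.7], [0.8, -0.2], [0.1, -1.0], [-0.0, -1.0], [-1.6, -1.1]]
[ 0.5035 -0.3392  3.3642] 192.75 rms 0.93
[[-1.0, -1.9], [-0.8, -1.0], [0.7, -0.1], [0.4, -0.2], [-1.8, -1.0], [-0.3, 0.2], [-0.3, -0.5], [0.6, -1.3]]
term (array([0.4929, 0.4048, 0.0654]), np.float64(0.28))
termA (array([0.4795, 0.4008, 0.0657]), np.float64(0.2)) termB (array([0.5068, 0.4088, 0.0645]), np.float64(0.27))
```

pack_new is confirmed: black base, grey grip, brass terminals at its top-left end, lying on the dock. The fits agree on the unit, crate, dock and key. Next is a helper for planning moves.

```bash
cat > plan.py <<'E'
import sys
from h import *
from scipy.spatial.transform import Rotation as Ro
def st():
    o=env.get_obs(); return o,Ro.from_euler('xyz',o["tcp_rot"])
def plan(pos,yawz,n,first=None):
    """rows (tool frame) from measured pose to pos, tool down, tool z heading yawz (deg)."""
    o,R=st(); z=np.array([np.cos(np.radians(yawz)),np.sin(np.radians(yawz)),0]); x=np.array([0,0,-1.]); y=np.cross(z,x)
    T=Ro.from_matrix(np.column_stack([x,y,z])); rv=(R.inv()*T).as_rotvec()
    d=(np.array(pos)-o["tool_pos"])/n; Rc=R
    print("total world d",(d*n).round(4),"rot deg",np.degrees(rv).round(1))
    for i in range(n):
        t=Rc.inv().apply(d); print([*t.round(4).tolist(),*(rv/n).round(4).tolist()]); Rc=Rc*Ro.from_rotvec(rv/n)
def show():
    o,R=st(); M=R.as_matrix(); print("t",round(o["t"],2),"pos",o["tool_pos"].round(4),"zyaw",np.degrees(np.arctan2(M[1,2],M[0,2])).round(2),"xdir",M[:,0].round(3),"F",o["contact_force"].round(1),"w",round(o["width"],4),"q",o["joint_positions"].round(2))
if __name__=="__main__":
    show()
    if len(sys.argv)>1:
        a=[float(v) for v in sys.argv[1:]]; plan(a[:3],a[3],int(a[4]))
E
python3 plan.py .679 -.052 .26 105.5 25 | head -4; python3 plan.py .679 -.052 .26 -74.5 25
```

```text
t 0.55 pos [0.219  0.612  0.2313] zyaw 70.3 xdir [-0.  0. -1.] F [ 0.8 -0.5 -0.4] w 0.0858 q [-0.96  0.5  -0.43  1.55  0.22  1.14 -0.21]
total world d [ 0.46   -0.664   0.0287] rot deg [-35.2   0.   -0. ]
[-0.0011, -0.0263, -0.0188, -0.0246, 0.0, -0.0]
[-0.0011, -0.0258, -0.0194, -0.0246, 0.0, -0.0]
t 0.55 pos [0.219  0.612  0.2313] zyaw 70.3 xdir [-0.  0. -1.] F [ 0.8 -0.5 -0.4] w 0.0858 q [-0.96  0.5  -0.43  1.55  0.22  1.14 -0.21]
total world d [ 0.46   -0.664   0.0287] rot deg [144.8  -0.   -0. ]
[-0.0011, -0.0263, -0.0188, 0.1011, -0.0, -0.0]
[-0.0011, -0.028, -0.0161, 0.1011, -0.0, -0.0]
[-0.0011, -0.0295, -0.0131, 0.1011, -0.0, -0.0]
[-0.0011, -0.0307, -0.0101, 0.1011, -0.0, -0.0]
[-0.0011, -0.0316, -0.0069, 0.1011, -0.0, -0.0]
[-0.0011, -0.0321, -0.0037, 0.1011, -0.0, -0.0]
[-0.0011, -0.0323, -0.0005, 0.1011, -0.0, -0.0]
[-0.0011, -0.0322, 0.0028, 0.1011, -0.0, -0.0]
[-0.0011, -0.0317, 0.006, 0.1011, -0.0, -0.0]
[-0.0011, -0.031, 0.0092, 0.1011, -0.0, -0.0]
[-0.0011, -0.0299, 0.0123, 0.1011, -0.0, -0.0]
[-0.0011, -0.0285, 0.0152, 0.1011, -0.0, -0.0]
[-0.0011, -0.0268, 0.018, 0.1011, -0.0, -0.0]
[-0.0011, -0.0249, 0.0206, 0.1011, -0.0, -0.0]
[-0.0011, -0.0226, 0.023, 0.1011, -0.0, -0.0]
[-0.0011, -0.0202, 0.0252, 0.1011, -0.0, -0.0]
[-0.0011, -0.0176, 0.0271, 0.1011, -0.0, -0.0]
[-0.0011, -0.0147, 0.0288, 0.1011, -0.0, -0.0]
[-0.0011, -0.0118, 0.0301, 0.1011, -0.0, -0.0]
[-0.0011, -0.0087, 0.0311, 0.1011, -0.0, -0.0]
[-0.0011, -0.0055, 0.0318, 0.1011, -0.0, -0.0]
[-0.0011, -0.0022, 0.0322, 0.1011, -0.0, -0.0]
[-0.0011, 0.001, 0.0323, 0.1011, -0.0, -0.0]
[-0.0011, 0.0043, 0.032, 0.1011, -0.0, -0.0]
[-0.0011, 0.0075, 0.0314, 0.1011, -0.0, -0.0]
```

Call:
send_rows(
  moves=[
    [-0.01,-0.026,-0.019,0.1,0,0,-1],
    [-0.01,-0.028,-0.016,0.1,0,0,-1],
    [-0.01,-0.03,-0.013,0.1,0,0,-1],
    [0,-0.031,-0.01,0.1,0,0,-1],
    [0,-0.032,-0.007,0.1,0,0,-1],
  ],
  force=40,
)

```text
t: 1.05
tool_pos: [0.3129, 0.478, 0.262]
tcp_rot: [0.262, 1.569, 0.985]
contact_force: [0.2, 0.5, 0.5]
width: 0.0125
```

Call:
send_rows(
  moves=[
    [0,-0.032,-0.004,0.1,0,0,-1],
    [0,-0.032,0,0.1,0,0,-1],
    [0,-0.032,0.003,0.1,0,0,-1],
    [0,-0.032,0.006,0.1,0,0,-1],
    [0,-0.031,0.009,0.1,0,0,-1],
  ],
)

```text
t: 1.55
tool_pos: [0.4057, 0.346, 0.2616]
tcp_rot: [0.531, 1.57, 0.754]
contact_force: [0.6, -0.2, -0.5]
width: -0.0003
```

Call:
send_rows(
  moves=[
    [0,-0.03,0.012,0.1,0,0,-1],
    [0,-0.029,0.015,0.1,0,0,-1],
    [0,-0.027,0.018,0.1,0,0,-1],
    [0,-0.025,0.021,0.1,0,0,-1],
    [0,-0.023,0.023,0.1,0,0,-1],
  ],
)

```text
t: 2.05
tool_pos: [0.4993, 0.2131, 0.2616]
tcp_rot: [0.835, 1.57, 0.558]
contact_force: [0.6, 0.4, -0.1]
width: -0.0
```

```bash
python3 plan.py .679 -.052 .24 -74.5 10
```

```text
t 2.05 pos [0.4993 0.2131 0.2616] zyaw -15.86 xdir [ 0.001  0.    -1.   ] F [ 0.6  0.4 -0.1] w -0.0 q [-0.46  0.25  0.01  1.8  -0.    1.09 -0.73]
total world d [ 0.1797 -0.2651 -0.0216] rot deg [58.6  0.  -0. ]
[0.0022, -0.0206, 0.0245, 0.1023, 0.0, -0.0001]
[0.0022, -0.018, 0.0265, 0.1023, 0.0, -0.0001]
[0.0022, -0.0152, 0.0282, 0.1023, 0.0, -0.0001]
[0.0022, -0.0122, 0.0296, 0.1023, 0.0, -0.0001]
[0.0022, -0.0091, 0.0307, 0.1023, 0.0, -0.0001]
[0.0022, -0.0059, 0.0315, 0.1023, 0.0, -0.0001]
[0.0022, -0.0027, 0.0319, 0.1023, 0.0, -0.0001]
[0.0022, 0.0006, 0.032, 0.1023, 0.0, -0.0001]
[0.0022, 0.0039, 0.0318, 0.1023, 0.0, -0.0001]
[0.0022, 0.0071, 0.0312, 0.1023, 0.0, -0.0001]
```

Call:
send_rows(
  moves=[
    [0,-0.021,0.025,0.102,0,0,-1],
    [0,-0.018,0.027,0.102,0,0,-1],
    [0,-0.015,0.028,0.102,0,0,-1],
    [0,-0.012,0.03,0.102,0,0,-1],
    [0,-0.009,0.031,0.102,0,0,-1],
  ],
)

```text
t: 2.55
tool_pos: [0.5912, 0.0804, 0.2615]
tcp_rot: [1.316, 1.57, 0.529]
contact_force: [0.4, -0.3, 0.1]
width: 0.0
```

Call:
send_rows(
  moves=[
    [0.004,-0.006,0.031,0.102,0,0,-1],
    [0.004,-0.003,0.032,0.102,0,0,-1],
    [0.004,0,0.032,0.102,0,0,-1],
    [0.004,0.004,0.032,0.102,0,0,-1],
    [0.004,0.007,0.031,0.102,0,0,-1],
  ],
)

```text
t: 3.05
tool_pos: [0.6809, -0.0517, 0.2412]
tcp_rot: [1.898, 1.571, 0.602]
contact_force: [0.5, -0.3, 0.5]
width: 0.0001
```

```bash
python3 - <<'E'
from plan import *
show()
s=crop("wrist",0,0,640,400,1.25,"w1.png"); print(proj(s,[[.679,-.052,.116]]))
plan([.679,-.052,.125],-74.5,5)
E
```

```text
t 3.05 pos [ 0.6809 -0.0517  0.2412] zyaw -74.3 xdir [ 0.  0. -1.] F [ 0.5 -0.3  0.5] w 0.0001 q [-0.17  0.53  0.3   1.47 -0.16  1.17 -1.14]
[[325.93135336 197.28484781]]
total world d [-0.0034  0.0066 -0.1153] rot deg [-0.4  0.3  0. ]
[0.023, -0.0003, -0.0016, -0.0015, 0.001, 0.0]
[0.023, -0.0003, -0.0015, -0.0015, 0.001, 0.0]
[0.023, -0.0003, -0.0015, -0.0015, 0.001, 0.0]
[0.0231, -0.0003, -0.0015, -0.0015, 0.001, 0.0]
[0.0231, -0.0003, -0.0015, -0.0015, 0.001, 0.0]
```

View pics/w1.png

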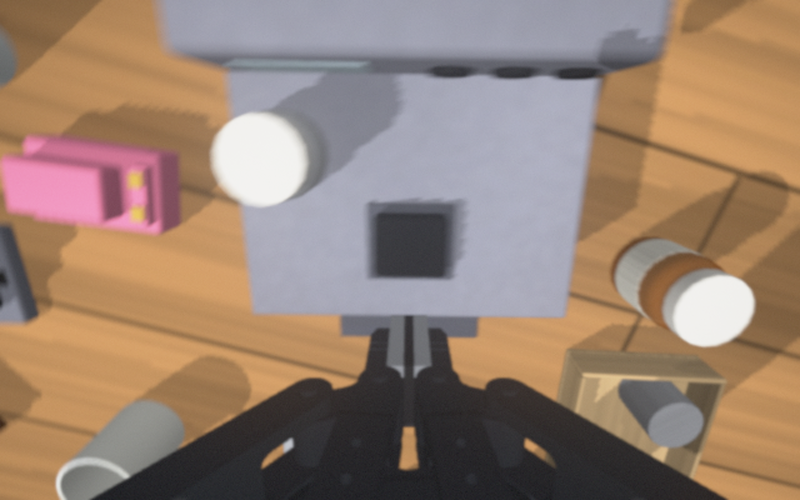

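Call:
send_rows(
  moves=[
    [0.022,0,-0.001,0,0,0,-1],
    [0.022,0,-0.001,0,0,0,-1],
    [0.022,0,-0.001,0,0,0,-1],
    [0.022,0,-0.001,0,0,0,-1],
    [0.022,0,-0.001,0,0,0,-1],
  ],
)

```text
t: 3.6
tool_pos: [0.6788, -0.0455, 0.1305]
tcp_rot: [2.493, 1.57, 1.201]
contact_force: [0.7, 0.6, -0.5]
width: -0.0002
```

Call:
send_rows(
  moves=[
    [0.004,0,0,0,0,0,-1],
    [0.004,0,0,0,0,0,-1],
    [0.004,0,0,0,0,0,-1],
    [0.003,0,0,0,0,0,-1],
    [0.002,0,0,0,0,0,-1],
  ],
)

```text
t: 4.1
tool_pos: [0.6795, -0.0462, 0.1154]
tcp_rot: [1.307, 1.569, 0.014]
contact_force: [-3.0, 0.5, 7.4]
width: 0.0001
```

```bash
python3 - <<'E'
from plan import *
show()
crop("scene",200,180,400,340,4,"c7.png"); show()
E
```

```text
t 4.1 pos [ 0.6795 -0.0462  0.1154] zyaw -74.08 xdir [ 0.002  0.    -1.   ] F [-3.   0.5  7.4] w 0.0001 q [-0.16  0.65  0.27  1.58 -0.2   0.94 -1.11]
t 4.15 pos [ 0.6795 -0.0462  0.1153] zyaw -74.08 xdir [ 0.002  0.    -1.   ] F [-1.8 -0.4  2.7] w -0.0 q [-0.16  0.65  0.27  1.58 -0.2   0.94 -1.11]
```

View pics/c7.png

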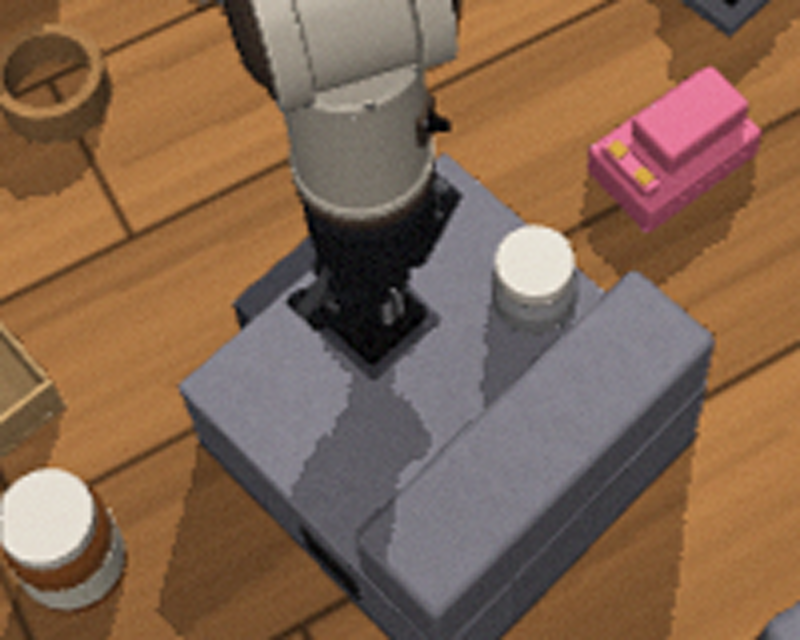

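Call:
send_rows(
  moves=[
    [0.003,0,0,0,0,0,-1],
    [0.003,0,0,0,0,0,-1],
    [0.002,0,0,0,0,0,-1],
    [0.001,0,0,0,0,0,-1],
    [0,0,0,0,0,0,-1],
  ],
)

```text
t: 4.65
tool_pos: [0.6795, -0.0461, 0.1062]
tcp_rot: [1.294, 1.569, 0.001]
contact_force: [-0.1, -0.6, 5.8]
width: -0.0002
```

```bash
python3 - <<'E'
from plan import *
show()
crop("scene",200,180,400,340,4,"c8.png"); show()
E
```

```text
t 4.65 pos [ 0.6795 -0.0461  0.1062] zyaw -74.08 xdir [ 0.002  0.    -1.   ] F [-0.1 -0.6  5.8] w -0.0002 q [-0.16  0.66  0.27  1.58 -0.2   0.93 -1.11]
t 4.7 pos [ 0.6795 -0.0461  0.1062] zyaw -74.08 xdir [ 0.002 -0.    -1.   ] F [-0.9  0.6  5.2] w 0.0002 q [-0.16  0.66  0.27  1.58 -0.2   0.93 -1.11]
```

View pics/c8.png

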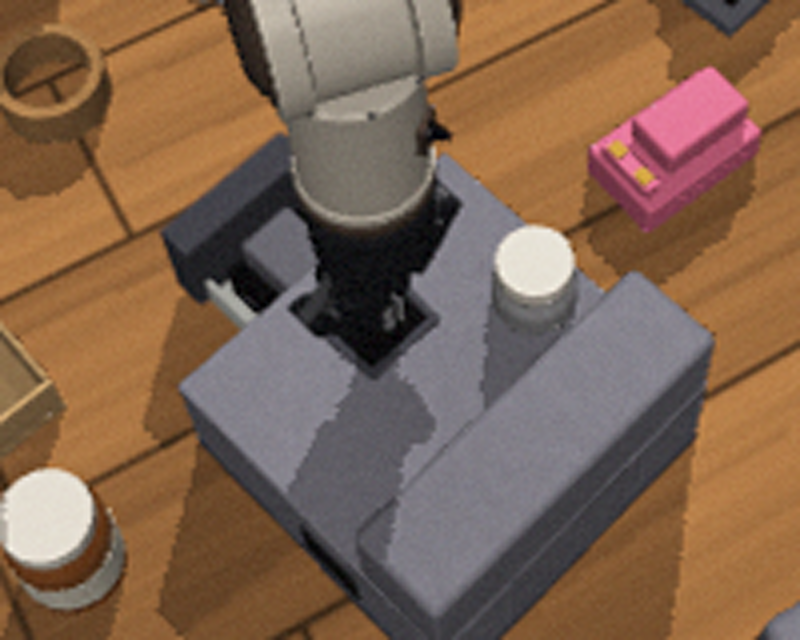

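Call:
send_rows(
  moves=[
    [-0.02,0,0,0,0,0,-1],
    [-0.03,0,0,0,0,0,-1],
    [-0.03,0,0,0,0,0,1],
    [-0.02,-0.01,0.001,0,0,0,1],
    [-0.01,-0.015,0.001,0,0,0,1],
  ],
)

```text
t: 5.2
tool_pos: [0.6568, -0.0545, 0.2174]
tcp_rot: [1.296, 1.567, 0.004]
contact_force: [0.2, -0.4, 0.3]
width: 0.0437
```

Call:
send_rows(
  moves=[
    [0,-0.025,0.001,0,0,0,1],
    [0,-0.03,0.001,0,0,0,1],
    [0,-0.03,0.001,0,0,0,1],
    [0,-0.017,0.001,0,0,0,1],
    [0,0,0,0,0,0,1],
  ],
)

```text
t: 5.7
tool_pos: [0.556, -0.0882, 0.2152]
tcp_rot: [-1.818, 1.569, -3.113]
contact_force: [0.8, -0.3, -0.8]
width: 0.0854
```

```bash
python3 - <<'E'
from plan import *
show()
s=crop("wrist",0,0,640,400,1.25,"w2.png"); show()
np.savez("w2.npz",**s)
crop("scene",200,180,360,300,5,"c9.png"); show()
E
```

```text
t 5.7 pos [ 0.556  -0.0882  0.2152] zyaw -74.24 xdir [-0.001 -0.    -1.   ] F [ 0.8 -0.3 -0.8] w 0.0854 q [-0.15  0.34  0.32  1.81 -0.13  1.01 -1.08]
t 5.75 pos [ 0.5578 -0.0871  0.2154] zyaw -74.15 xdir [ 0.  0. -1.] F [ 1.2 -0.9  0.6] w 0.0855 q [-0.15  0.34  0.32  1.81 -0.13  1.01 -1.08]
t 5.8 pos [ 0.5588 -0.0864  0.2155] zyaw -74.09 xdir [ 0.001  0.    -1.   ] F [ 1.2  0.6 -0.1] w 0.0853 q [-0.15  0.34  0.32  1.81 -0.13  1.01 -1.08]
```

View pics/w2.png

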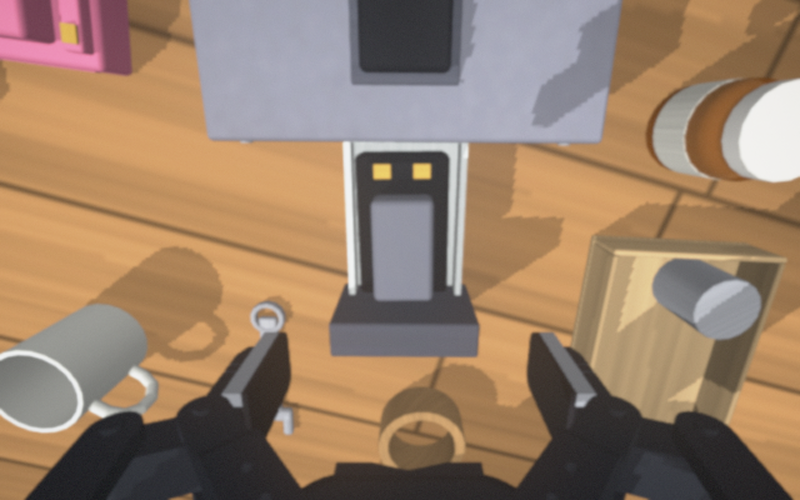

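View pics/c9.png

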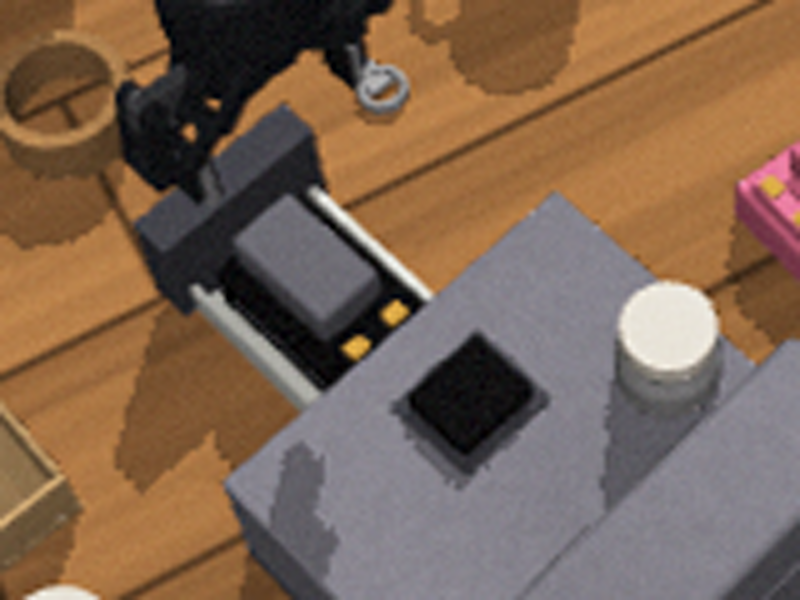

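```bash
python3 - <<'E'
from h import *
s=dict(np.load("w2.npz"))
k=1.25
r=lambda u,v,z: ray(s,(u+.5)/k-.5,(v+.5)/k-.5,z)
a=r(382,172,.063);b=r(422,172,.063);m=(a+b)/2
print("terms",a.round(4),b.round(4),"yaw",np.degrees(np.arctan2(*(a-b)[[1,0]]))-90)
y=np.radians(15.5);ux=np.array([np.cos(y),np.sin(y),0]);print("origin from terms",(m-.044*ux).round(4))
g=[r(373,197,.079),r(433,197,.079),r(433,299,.079),r(373,299,.079)]
print("grip centre",np.mean(g,0).round(4),"origin",(np.mean(g,0)+.012*ux).round(4),"len",np.linalg.norm(g[0]-g[3]),np.linalg.norm(g[0]-g[1]))
print("front edge roof yaw", r(208,139,.1),r(604,140,.1))
f=(r(208,139,.1)+r(604,140,.1))/2; print("unit origin",f+.12*ux)
d=(r(208,139,.1)-r(604,140,.1)); print(np.degrees(np.arctan2(d[1],d[0]))-90,np.linalg.norm(d))
E
```

```text
terms [ 0.5942 -0.0582  0.063 ] [ 0.6019 -0.0854  0.063 ] yaw 15.814039977934229
origin from terms [ 0.5557 -0.0835  0.063 ]
grip centre [ 0.5475 -0.0868  0.079 ] origin [ 0.5591 -0.0836  0.079 ] len 0.07555214223807562 0.04082684060092602
front edge roof yaw [0.58927152 0.0466165  0.1       ] [ 0.65379018 -0.18332888  0.1       ]
unit origin [ 0.7371665  -0.03628758  0.1       ]
15.673193743084354 0.2388253334669781
```

Call:
send_rows(
  moves=[
    [0.03,-0.001,-0.001,0,0,0,1],
    [0.03,-0.001,-0.001,0,0,0,1],
    [0.03,-0.001,-0.001,0,0,0,1],
    [0.03,0,0,0.003,0,0,1],
    [0.02,0,0,0,0,0,1],
  ],
)

```text
t: 6.3
tool_pos: [0.5548, -0.0835, 0.0728]
tcp_rot: [-2.051, 1.569, 2.937]
contact_force: [0.6, 0.1, 0.9]
width: 0.0851
```

```bash
python3 - <<'E'
from plan import *
s=crop("wrist",150,100,550,400,2,"w3.png"); 
np.savez("w3.npz",**s)
plan([.555,-.084,.055],-74.3,5);show()
E
```

```text
total world d [ 0.0021 -0.0008 -0.0152] rot deg [ 0.1 -0.1  0.3]
[0.003, 0.0004, 0.0003, 0.0005, -0.0004, 0.0011]
[0.003, 0.0004, 0.0003, 0.0005, -0.0004, 0.0011]
[0.003, 0.0004, 0.0003, 0.0005, -0.0004, 0.0011]
[0.003, 0.0004, 0.0003, 0.0005, -0.0004, 0.0011]
[0.003, 0.0004, 0.0003, 0.0005, -0.0004, 0.0011]
t 6.35 pos [ 0.5529 -0.0832  0.0702] zyaw -74.16 xdir [-0.006  0.001 -1.   ] F [-0.7  0.4 -2. ] w 0.0852 q [-0.11  0.54  0.27  1.91 -0.21  0.73 -1.02]
```

View pics/w3.png

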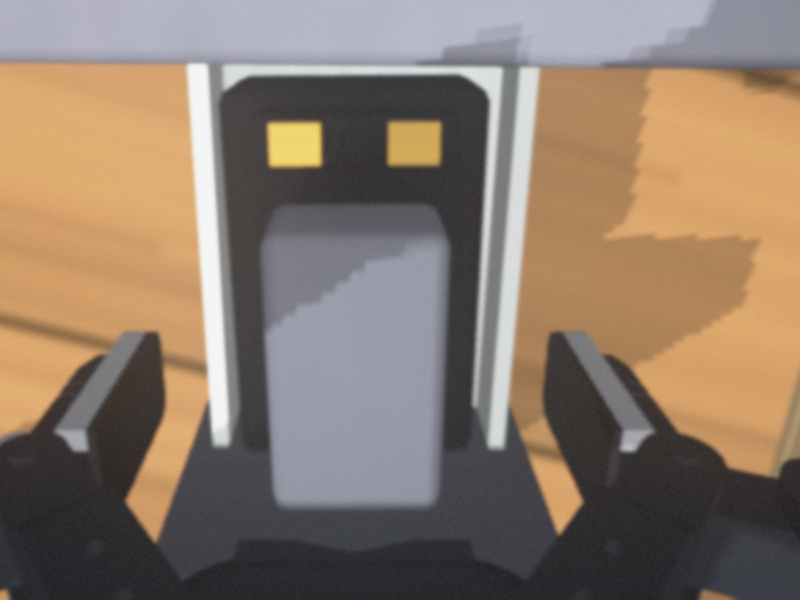

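Call:
send_rows(
  moves=[
    [0.004,0.001,0,0,0,0,1],
    [0.004,0.001,0,0,0,0,1],
    [0.004,0,0,0,0,0,1],
    [0.003,0,0,0,0,0,1],
    [0,0,0,0,0,0,0.5],
  ],
  force=60,
)

```text
t: 6.85
tool_pos: [0.5567, -0.084, 0.0605]
tcp_rot: [1.465, 1.57, 0.169]
contact_force: [0.3, -0.1, -0.1]
width: 0.0734
```

Call:
send_rows(
  moves=[
    [0,0,0,0,0,0,-1],
    [0,0,0,0,0,0,-1],
    [0,0,0,0,0,0,-1],
    [0,0,0,0,0,0,-1],
    [0,0,0,0,0,0,-1],
  ],
  force=60,
)

```text
t: 7.35
tool_pos: [0.5567, -0.0839, 0.061]
tcp_rot: [1.847, 1.57, 0.551]
contact_force: [-2.3, 0.9, 5.6]
width: 0.0426
```

```bash
python3 plan.py
```

```text
t 7.35 pos [ 0.5567 -0.0839  0.061 ] zyaw -74.25 xdir [ 0.  0. -1.] F [-2.3  0.9  5.6] w 0.0426 q [-0.11  0.55  0.27  1.91 -0.21  0.7  -1.01]
```

Call:
send_rows(
  moves=[
    [-0.005,0,0,0,0,0,-1],
    [-0.01,0,0,0,0,0,-1],
    [-0.01,0,0,0,0,0,-1],
    [-0.01,0,0,0,0,0,-1],
    [-0.01,0,0,0,0,0,-1],
  ],
)

```text
t: 7.85
tool_pos: [0.5566, -0.0841, 0.1063]
tcp_rot: [1.154, 1.57, -0.142]
contact_force: [0.3, 0.0, -4.7]
width: 0.0429
```

```bash
python3 - <<'E'
from plan import *
s=crop("wrist",150,100,550,400,2,"w4.png"); 
crop("scene",180,150,360,300,4,"c10.png"); show()
E
```

```text
t 7.95 pos [ 0.5579 -0.0842  0.1073] zyaw -74.26 xdir [ 0.003 -0.    -1.   ] F [ 0.8  0.4 -5.4] w 0.0427 q [-0.13  0.48  0.29  1.89 -0.19  0.79 -1.03]
```

View pics/w4.png

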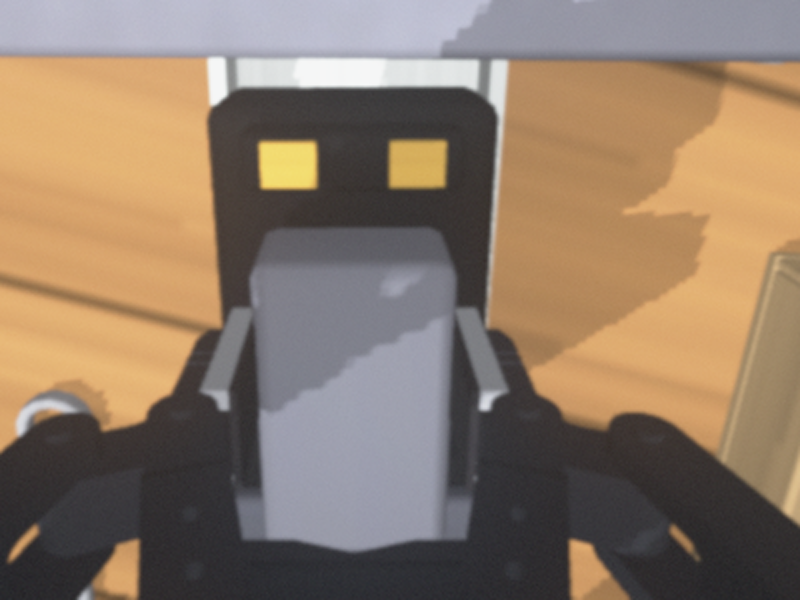

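View pics/c10.png

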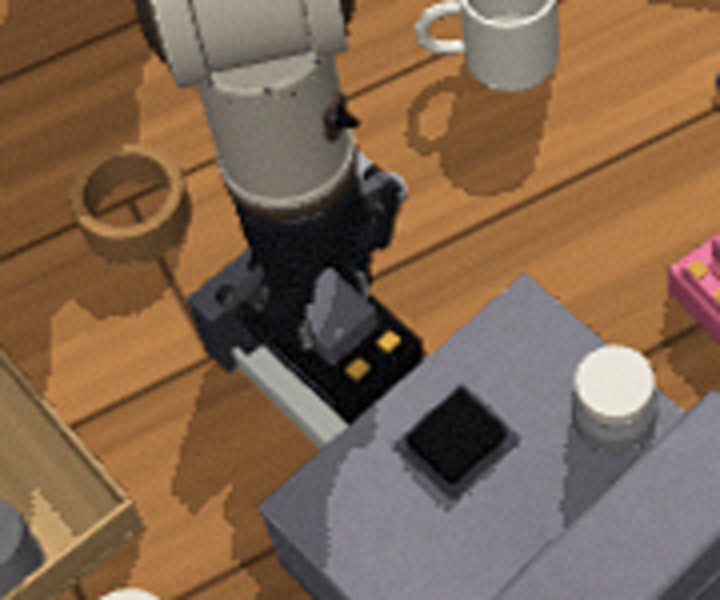

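Call:
send_rows(
  moves=[
    [-0.02,0,0,0,0,0,-1],
    [-0.03,0,0,0,0,0,-1],
    [-0.03,0,0,0,0,0,-1],
    [-0.02,0,0.01,0,0,0,-1],
    [0,0,0.02,0,0,0,-1],
  ],
)

```text
t: 8.45
tool_pos: [0.5669, -0.1114, 0.2087]
tcp_rot: [1.477, 1.565, 0.184]
contact_force: [0.2, -0.5, -4.4]
width: 0.0425
```

```bash
python3 plan.py .4713 -.3465 .2 -77.2 10
```

```text
t 8.45 pos [ 0.5669 -0.1114  0.2087] zyaw -74.07 xdir [ 0.006  0.001 -1.   ] F [ 0.2 -0.5 -4.4] w 0.0425 q [-0.11  0.37  0.33  1.79 -0.14  1.   -1.02]
total world d [-0.0956 -0.2351 -0.0087] rot deg [ 3.1  0.  -0.3]
[0.0008, -0.0157, 0.02, 0.0055, 0.0, -0.0006]
[0.0008, -0.0155, 0.0201, 0.0055, 0.0, -0.0006]
[0.0008, -0.0154, 0.0202, 0.0055, 0.0, -0.0006]
[0.0008, -0.0153, 0.0202, 0.0055, 0.0, -0.0006]
[0.0008, -0.0152, 0.0203, 0.0055, 0.0, -0.0006]
[0.0008, -0.0151, 0.0204, 0.0055, 0.0, -0.0006]
[0.0008, -0.015, 0.0205, 0.0055, 0.0, -0.0006]
[0.0008, -0.0149, 0.0206, 0.0055, 0.0, -0.0006]
[0.0009, -0.0148, 0.0206, 0.0055, 0.0, -0.0006]
[0.0009, -0.0146, 0.0207, 0.0055, 0.0, -0.0006]
```

Call:
send_rows(
  moves=[
    [0,-0.016,0.02,0.006,0,0,-1],
    [0,-0.016,0.02,0.006,0,0,-1],
    [0,-0.016,0.02,0.006,0,0,-1],
    [0,-0.016,0.02,0.006,0,0,-1],
    [0,-0.015,0.02,0.006,0,0,-1],
  ],
)

```text
t: 8.95
tool_pos: [0.5134, -0.2308, 0.205]
tcp_rot: [-2.262, 1.57, 2.695]
contact_force: [0.1, -0.3, -4.1]
width: 0.0426
```

Call:
send_rows(
  moves=[
    [0,-0.018,0.022,0.006,0,0,-1],
    [0,-0.018,0.022,0.006,0,0,-1],
    [0,-0.018,0.022,0.006,0,0,-1],
    [0,-0.015,0.018,0.006,0,0,-1],
    [0,0,0,0,0,0,-1],
  ],
)

```text
t: 9.45
tool_pos: [0.4637, -0.3323, 0.2053]
tcp_rot: [-0.791, 1.568, -2.147]
contact_force: [-0.9, 0.3, -4.9]
width: 0.0424
```

```bash
python3 - <<'E'
from plan import *
s=crop("wrist",0,0,640,400,1.25,"w5.png"); show()
C=Rt(.5035,-.3392,3.3642)
print((proj(s,C(np.array([(-100,-70,45),(-100,70,45),(100,70,45),(100,-70,45)])/1000))*1.25).round(0))
plan([.4713,-.3465,.1],-77.2,5)
E
```

```text
t 9.5 pos [ 0.4652 -0.3299  0.2051] zyaw -77.59 xdir [-0.001 -0.001 -1.   ] F [ 0.9  0.9 -4.1] w 0.0425 q [ 0.23  0.38  0.43  1.81 -0.18  1.   -0.63]
[[322.  28.]
 [536.  26.]
 [514. 305.]
 [340. 307.]]
total world d [ 0.0061 -0.0166 -0.1051] rot deg [-0.4  0.   0.1]
[0.021, 0.0005, 0.0035, -0.0014, 0.0001, 0.0002]
[0.021, 0.0005, 0.0035, -0.0014, 0.0001, 0.0002]
[0.021, 0.0005, 0.0035, -0.0014, 0.0001, 0.0002]
[0.021, 0.0005, 0.0035, -0.0014, 0.0001, 0.0002]
[0.021, 0.0005, 0.0035, -0.0014, 0.0001, 0.0002]
```

View pics/w5.png

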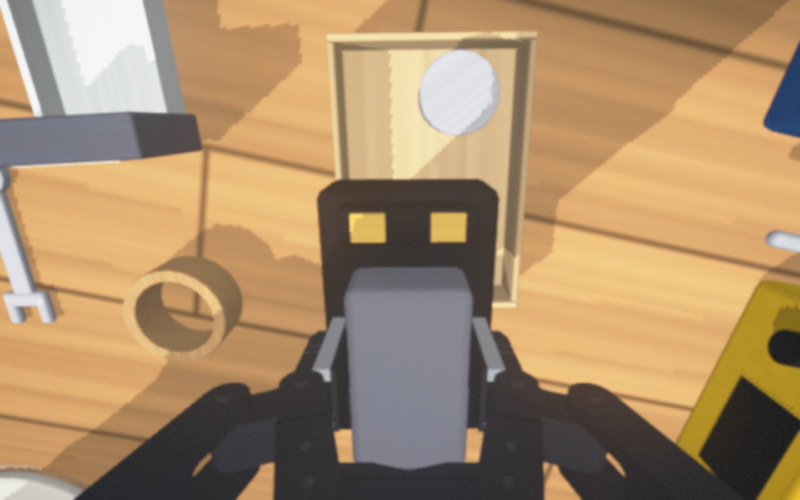

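Call:
send_rows(
  moves=[
    [0,0,0.008,0,0,0,-1],
    [0.015,0.001,0.006,0,0,0,-1],
    [0.03,0.001,0.003,-0.004,0,0,-1],
    [0.03,0.001,0,-0.003,0,0,-1],
    [0.025,0,0,0,0,0,-1],
  ],
)

```text
t: 10.0
tool_pos: [0.4738, -0.3426, 0.1025]
tcp_rot: [-2.518, 1.569, 2.424]
contact_force: [0.2, 0.2, -3.7]
width: 0.0428
```

```bash
python3 - <<'E'
from plan import *
s=crop("wrist",0,0,640,400,1.25,"w6.png"); show()
crop("scene",110,190,260,310,5,"c11.png")
plan([.4713,-.3465,.053],-77.2,5);show()
E
```

```text
t 10.05 pos [ 0.4714 -0.3408  0.0984] zyaw -76.83 xdir [-0.007  0.004 -1.   ] F [-0.5  0.7 -7.5] w 0.0427 q [ 0.29  0.54  0.38  1.84 -0.26  0.82 -0.54]
total world d [ 0.0001 -0.0057 -0.0473] rot deg [ 0.3 -0.4  0.4]
[0.0095, -0.0002, 0.0012, 0.0012, -0.0013, 0.0013]
[0.0095, -0.0002, 0.0012, 0.0012, -0.0013, 0.0013]
[0.0095, -0.0002, 0.0011, 0.0012, -0.0013, 0.0013]
[0.0095, -0.0002, 0.0011, 0.0012, -0.0013, 0.0013]
[0.0095, -0.0002, 0.0011, 0.0012, -0.0013, 0.0013]
t 10.1 pos [ 0.4712 -0.3408  0.1003] zyaw -76.85 xdir [-0.008  0.005 -1.   ] F [-1.4  1.2 -3.9] w 0.0428 q [ 0.29  0.54  0.38  1.84 -0.26  0.82 -0.54]
```

View pics/w6.png

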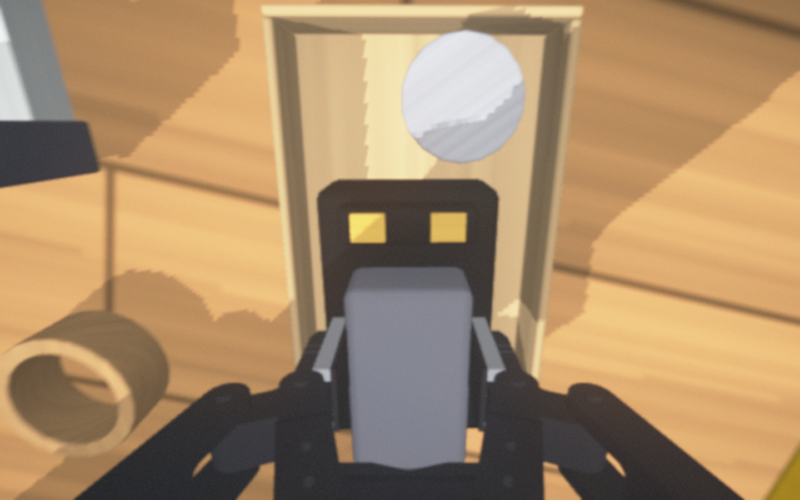

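View pics/c11.png

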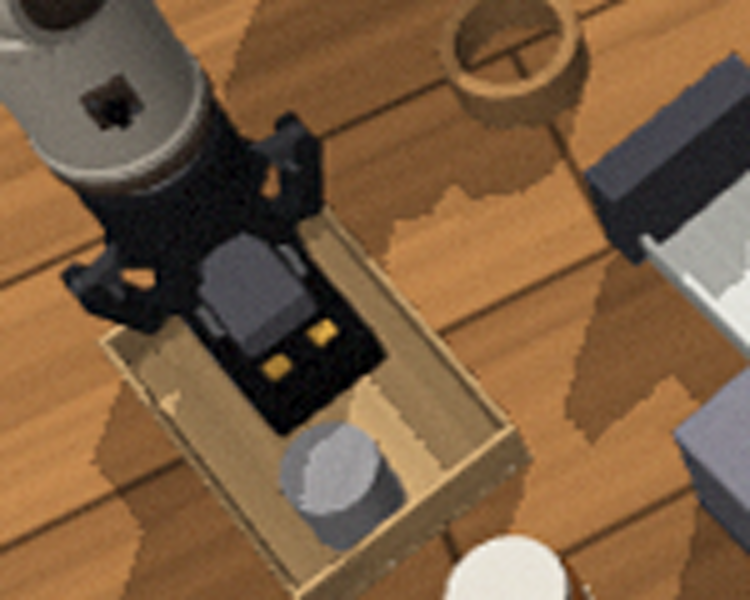

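```bash
python3 - <<'E'
from plan import *
s=env.snapshot("wrist")
k=1.25
r=lambda u,v,z: ray(s,(u+.5)/k-.5,(v+.5)/k-.5,z)
a,b=r(263,8,.045),r(583,8,.045);print(a,b,np.linalg.norm(a-b)); d=a-b
yw=np.arctan2(d[1],d[0])-np.pi/2;print(np.degrees(yw)); ux=np.array([np.cos(yw),np.sin(yw),0])
print("crate origin",(a+b)/2-.1*ux)
c=r(463,96,.065);print("cell",c)
p=np.array([.4713,-.3465]);print("cell front gap from pack centre along ux",(c[:2]-p)@ux[:2]-.026-.055, "near gap",.055+0, ((p-((a+b)/2-.1*ux)[:2])@ux[:2]), (p-((a+b)/2)[:2])@np.array([-ux[1],ux[0]]))
show()
E
```

```text
[ 0.57790909 -0.252804    0.045     ] [ 0.60849303 -0.38416189  0.045     ] 0.1348713180875154
13.106620502940748
crate origin [ 0.49580608 -0.34115933  0.045     ]
cell [ 0.56213032 -0.34228097  0.065     ]
cell front gap from pack centre along ux 0.008420896333467189 near gap 0.055 -0.025078761419489254 0.0003555470185410352
t 10.15 pos [ 0.4724 -0.3421  0.1026] zyaw -76.88 xdir [-0.005  0.003 -1.   ] F [ 0.3 -0.8 -4. ] w 0.0425 q [ 0.29  0.53  0.38  1.84 -0.26  0.82 -0.54]
```

Call:
send_rows(
  moves=[
    [0.012,0,0.002,0,0,0.004,-1],
    [0.012,0,0.001,0.003,0,0.003,-1],
    [0.01,0,0.001,0.003,0,0,-1],
    [0.006,0,0,0,0,0,-1],
    [0.003,0,0,0,0,0,-1],
  ],
)

```text
t: 10.65
tool_pos: [0.4743, -0.3474, 0.0615]
tcp_rot: [1.69, 1.564, 0.341]
contact_force: [-0.7, 0.3, -4.6]
width: 0.0426
```

```bash
python3 - <<'E'
from plan import *
show()
crop("scene",110,190,260,310,5,"c12.png")
plan([.4713,-.3465,.051],-77.2,5);show()
E
```

```text
t 10.65 pos [ 0.4743 -0.3474  0.0615] zyaw -77.3 xdir [ 0.006  0.002 -1.   ] F [-0.7  0.3 -4.6] w 0.0426 q [ 0.32  0.6   0.35  1.85 -0.3   0.74 -0.51]
total world d [-0.003   0.0008 -0.0104] rot deg [-0.1 -0.  -0.4]
[0.0021, -0.0006, -0.0003, -0.0003, -0.0002, -0.0012]
[0.0021, -0.0006, -0.0003, -0.0003, -0.0002, -0.0012]
[0.0021, -0.0006, -0.0003, -0.0003, -0.0002, -0.0012]
[0.0021, -0.0006, -0.0003, -0.0003, -0.0002, -0.0012]
[0.0021, -0.0005, -0.0003, -0.0003, -0.0002, -0.0012]
t 10.7 pos [ 0.4743 -0.3473  0.0614] zyaw -77.29 xdir [ 0.006  0.002 -1.   ] F [-0.1  0.2 -4.8] w 0.0425 q [ 0.32  0.6   0.35  1.85 -0.3   0.74 -0.51]
```

View pics/c12.png

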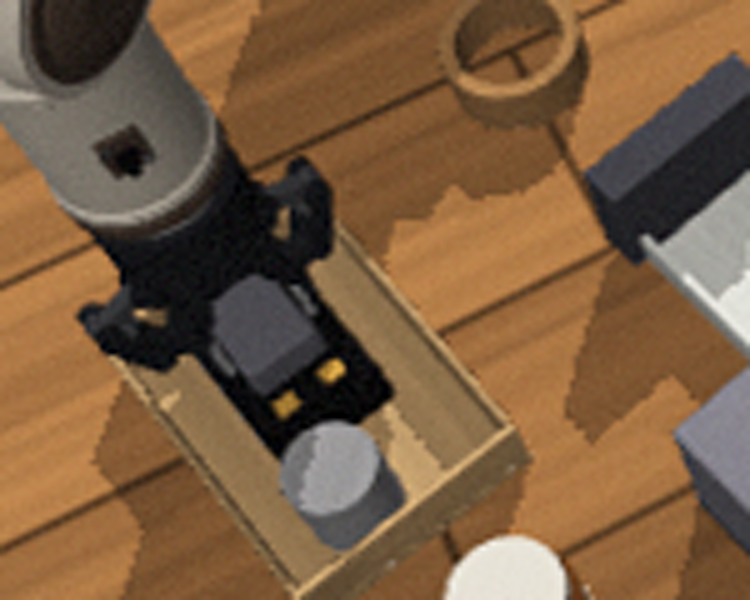

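Call:
send_rows(
  moves=[
    [0.002,-0.002,0,0,0,-0.003,-1],
    [0.003,-0.001,0,0,0,-0.003,-1],
    [0.002,-0.001,0,0,0,0,-1],
    [0.002,0,0,0,0,0,-1],
    [0,0,0,0,0,0,-1],
  ],
)

```text
t: 11.2
tool_pos: [0.4707, -0.3483, 0.053]
tcp_rot: [2.004, 1.57, 0.655]
contact_force: [0.4, -0.2, -4.2]
width: 0.0424
```

```bash
python3 plan.py
```

```text
t 11.2 pos [ 0.4707 -0.3483  0.053 ] zyaw -77.29 xdir [ 0.001  0.001 -1.   ] F [ 0.4 -0.2 -4.2] w 0.0424 q [ 0.32  0.61  0.35  1.86 -0.3   0.73 -0.51]
```

Call:
send_rows(
  moves=[
    [0.001,0,0,0,0,0,-1],
    [0.001,0,0,0,0,0,-1],
    [0,0,0,0,0,0,-1],
    [0.001,0,0,0,0,0,-1],
    [0,0,0,0,0,0,-1],
  ],
)

```text
t: 11.7
tool_pos: [0.471, -0.3485, 0.0511]
tcp_rot: [1.729, 1.569, 0.38]
contact_force: [-1.8, 2.3, 4.2]
width: 0.0424
```

Call:
send_rows(
  moves=[
    [0,0,0,0,0,0,0.2],
    [0,0,0,0,0,0,0.4],
    [0,0,0,0,0,0,0.4],
    [-0.01,0,0,0,0,0,0.4],
    [-0.02,0,0,0,0,0,0.4],
  ],
)

```text
t: 12.2
tool_pos: [0.4697, -0.3478, 0.0797]
tcp_rot: [-2.593, 1.568, 2.341]
contact_force: [0.4, 0.7, -1.1]
width: 0.0597
```

Call:
send_rows(
  moves=[
    [-0.03,0,0,0,0,0,0.4],
    [-0.035,0,0,0,0,0,1],
    [-0.035,0,0,0,0,0,1],
    [-0.035,0,0,0,0,0,1],
    [-0.02,0,0,0,0,0,1],
  ],
)

```text
t: 12.7
tool_pos: [0.4716, -0.3496, 0.2394]
tcp_rot: [0.943, 1.565, -0.407]
contact_force: [-0.0, -0.9, 0.1]
width: 0.0853
```

```bash
python3 - <<'E'
from plan import *
show()
crop("wrist",0,0,640,400,1.25,"w7.png")
crop("scene",110,190,260,310,5,"c13.png")
plan([.503,.363,.24],16.3,25);show()
E
```

```text
t 12.7 pos [ 0.4716 -0.3496  0.2394] zyaw -77.32 xdir [ 0.005 -0.002 -1.   ] F [-0.  -0.9  0.1] w 0.0853 q [ 0.25  0.37  0.44  1.74 -0.18  1.07 -0.6 ]
total world d [3.060e-02 7.132e-01 2.000e-04] rot deg [-93.6   0.5  -0.1]
[-0.0001, 0.0075, -0.0276, -0.0654, 0.0004, -0.0]
[-0.0001, 0.0092, -0.027, -0.0654, 0.0004, -0.0]
[-0.0001, 0.011, -0.0264, -0.0654, 0.0004, -0.0]
[-0.0001, 0.0127, -0.0256, -0.0654, 0.0004, -0.0]
[-0.0001, 0.0143, -0.0247, -0.0654, 0.0004, -0.0]
[-0.0001, 0.0159, -0.0237, -0.0654, 0.0004, -0.0]
[-0.0, 0.0174, -0.0226, -0.0654, 0.0004, -0.0]
[-0.0, 0.0189, -0.0214, -0.0654, 0.0004, -0.0]
[-0.0, 0.0202, -0.0202, -0.0654, 0.0004, -0.0]
[-0.0, 0.0215, -0.0188, -0.0654, 0.0004, -0.0]
[-0.0, 0.0227, -0.0173, -0.0654, 0.0004, -0.0]
[-0.0, 0.0238, -0.0158, -0.0654, 0.0004, -0.0]
[-0.0, 0.0247, -0.0142, -0.0654, 0.0004, -0.0]
[-0.0, 0.0256, -0.0126, -0.0654, 0.0004, -0.0]
[0.0, 0.0264, -0.0109, -0.0654, 0.0004, -0.0]
[0.0, 0.027, -0.0092, -0.0654, 0.0004, -0.0]
[0.0, 0.0276, -0.0074, -0.0654, 0.0004, -0.0]
[0.0, 0.028, -0.0055, -0.0654, 0.0004, -0.0]
[0.0, 0.0283, -0.0037, -0.0654, 0.0004, -0.0]
[0.0, 0.0285, -0.0018, -0.0654, 0.0004, -0.0]
[0.0, 0.0286, 0.0, -0.0654, 0.0004, -0.0]
[0.0, 0.0285, 0.0019, -0.0654, 0.0004, -0.0]
[0.0, 0.0283, 0.0037, -0.0654, 0.0004, -0.0]
[0.0, 0.028, 0.0056, -0.0654, 0.0004, -0.0]
[-0.0, 0.0276, 0.0074, -0.0654, 0.0004, -0.0]
t 12.8 pos [ 0.4724 -0.3502  0.2398] zyaw -77.31 xdir [ 0.008 -0.003 -1.   ] F [ 1.4 -0.   0.6] w 0.0854 q [ 0.25  0.37  0.44  1.73 -0.18  1.07 -0.6 ]
```

View pics/w7.png

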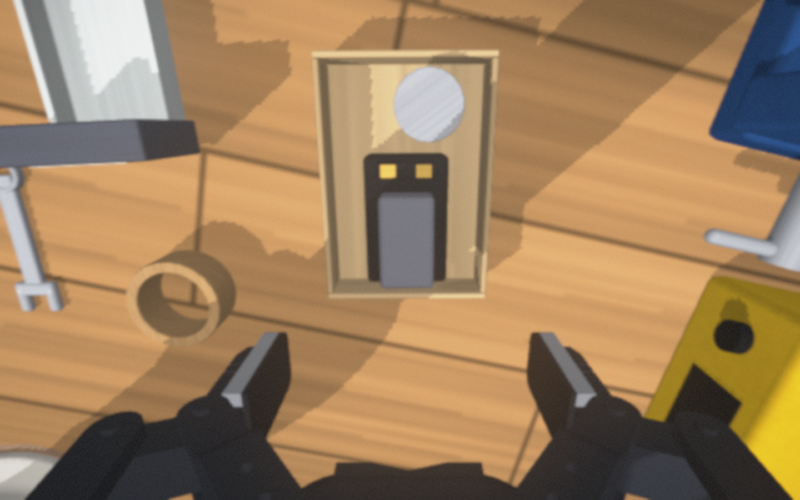

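View pics/c13.png

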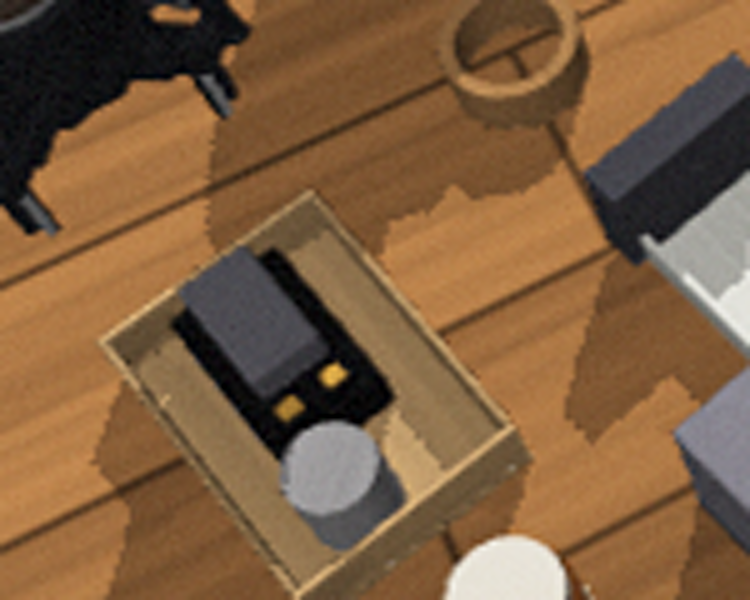

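The spent pack lies flat in the crate, clear of the cell (w7: pack 365–448 × 153–287, cell at 429,104). Next I move to the dock.

Call:
send_rows(
  moves=[
    [0,0.009,-0.033,-0.08,0,0,1],
    [0,0.012,-0.032,-0.08,0,0,1],
    [0,0.014,-0.031,-0.08,0,0,1],
    [0,0.017,-0.03,-0.08,0,0,1],
    [0,0.019,-0.028,-0.08,0,0,1],
  ],
)

```text
t: 13.3
tool_pos: [0.4786, -0.1765, 0.2348]
tcp_rot: [2.367, 1.57, 1.421]
contact_force: [0.1, 0.6, -0.1]
width: 0.0853
```

Call:
send_rows(
  moves=[
    [0,0.021,-0.027,-0.08,0,0,1],
    [0,0.023,-0.025,-0.08,0,0,1],
    [0,0.025,-0.023,-0.08,0,0,1],
    [0,0.027,-0.021,-0.08,0,0,1],
    [0,0.028,-0.019,-0.08,0,0,1],
  ],
)

```text
t: 13.8
tool_pos: [0.4856, -0.0067, 0.2349]
tcp_rot: [1.477, 1.571, 0.932]
contact_force: [-1.2, 0.5, 0.1]
width: 0.0854
```

Call:
send_rows(
  moves=[
    [0,0.03,-0.016,-0.08,0,0,1],
    [0,0.031,-0.014,-0.08,0,0,1],
    [0,0.032,-0.011,-0.08,0,0,1],
    [0,0.033,-0.008,-0.08,0,0,1],
    [0,0.034,-0.006,-0.08,0,0,1],
  ],
)

```text
t: 14.3
tool_pos: [0.4955, 0.163, 0.2349]
tcp_rot: [-0.68, 1.571, -0.826]
contact_force: [0.1, -0.7, -0.5]
width: 0.0855
```

```bash
python3 plan.py .503 .363 .24 16.3 6
```

```text
t 14.3 pos [0.4955 0.163  0.2349] zyaw -8.37 xdir [ 0. -0. -1.] F [ 0.1 -0.7 -0.5] w 0.0855 q [-0.35  0.24 -0.02  1.88  0.01  1.03 -0.52]
total world d [0.0075 0.2    0.0051] rot deg [-24.7   0.    0. ]
[-0.0008, 0.0332, -0.0036, -0.0718, 0.0, 0.0]
[-0.0008, 0.0333, -0.0012, -0.0718, 0.0, 0.0]
[-0.0008, 0.0333, 0.0012, -0.0718, 0.0, 0.0]
[-0.0008, 0.0332, 0.0035, -0.0718, 0.0, 0.0]
[-0.0008, 0.0328, 0.0059, -0.0718, 0.0, 0.0]
[-0.0008, 0.0323, 0.0083, -0.0718, 0.0, 0.0]
```

Call:
send_rows(
  moves=[
    [0,0.034,-0.003,-0.08,0,0,1],
    [0,0.034,0,-0.08,0,0,1],
    [0,0.034,0.002,-0.08,0,0,1],
    [0,0.034,0.005,-0.08,0,0,1],
    [0,0.034,0.008,-0.07,0,0,1],
  ],
)

```text
t: 14.8
tool_pos: [0.5056, 0.3341, 0.2348]
tcp_rot: [-1.861, 1.57, -1.617]
contact_force: [0.8, 0.3, -0.1]
width: 0.0855
```

```bash
python3 - <<'E'
from plan import *
import time
env.snapshot("top");env.snapshot("top")
s=crop("wrist",0,0,640,400,1.25,"w8.png"); np.savez("w8.npz",**s); show()
T=Rt(.5053,.3626,np.radians(106.3)); print((proj(s,T([[.044,0,.066],[.026,.022,.082],[.026,-.022,.082],[-.05,-.022,.082],[-.05,.022,.082]]))*1.25).round(0).tolist())
E
```

```text
t 14.95 pos [0.5045 0.3361 0.2345] zyaw 14.07 xdir [-0.001  0.001 -1.   ] F [-0.5 -0.2 -0.5] w 0.0857 q [-0.51  0.39 -0.15  1.67  0.06  1.09 -0.44]
[[417.0, 141.0], [387.0, 170.0], [449.0, 167.0], [450.0, 269.0], [392.0, 271.0]]
```

View pics/w8.png

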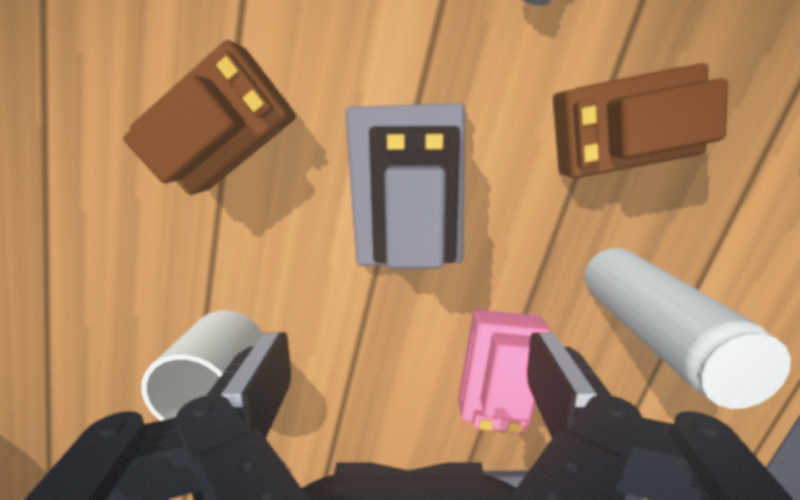

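```bash
python3 - <<'E'
from plan import *
s=dict(np.load("w8.npz"));k=1.25
r=lambda u,v,z: ray(s,(u+.5)/k-.5,(v+.5)/k-.5,z)
a=r(396,142,.066);b=r(434,142,.066);m=(a+b)/2;d=a-b
yaw=np.arctan2(d[1],d[0])-np.pi/2;print("yaw terms",np.degrees(yaw))
g=[r(385,167,.082),r(446,167,.082),r(443,267,.082),r(388,268,.082)]
d2=(g[0]+g[1]-g[2]-g[3]);y2=np.arctan2(d2[1],d2[0]);print("yaw grip",np.degrees(y2)%360,np.linalg.norm(g[0]-g[1]),np.linalg.norm(g[1]-g[2]))
for y in (yaw,y2):
  ux=np.array([np.cos(y),np.sin(y),0]);print(m-.044*ux,np.mean(g,0)+.012*ux)
plan([.5045,.3625,.10],15.3,5)
E
```

```text
yaw terms -255.64448965824874
yaw grip 104.64836024981284 0.04302865544386675 0.07470069179993395
[0.50257386 0.36141664 0.066     ] [0.50242017 0.36351325 0.082     ]
[0.50279158 0.36147295 0.066     ] [0.50236079 0.36349789 0.082     ]
total world d [-0.      0.0264 -0.1345] rot deg [-1.2 -0.  -0.1]
[0.0269, 0.0051, 0.0013, -0.0043, -0.0001, -0.0002]
[0.0269, 0.0051, 0.0013, -0.0043, -0.0001, -0.0002]
[0.0269, 0.0051, 0.0013, -0.0043, -0.0001, -0.0002]
[0.0269, 0.0051, 0.0014, -0.0043, -0.0001, -0.0002]
[0.0269, 0.0051, 0.0014, -0.0043, -0.0001, -0.0002]
```

Call:
send_rows(
  moves=[
    [0.03,0.006,0.001,-0.004,0,0,1],
    [0.035,0.006,0.001,-0.004,0,0,1],
    [0.035,0.006,0.001,0,0,0,1],
    [0.03,0.006,0.001,0,0,0,1],
    [0.015,0.002,0.001,0,0,0,1],
  ],
)

```text
t: 15.45
tool_pos: [0.5029, 0.3574, 0.0871]
tcp_rot: [-2.573, 1.566, -2.325]
contact_force: [-1.5, -0.4, 0.6]
width: 0.0851
```

```bash
python3 - <<'E'
from plan import *
env.snapshot("top")
s=crop("wrist",150,100,550,400,2,"w9.png"); 
plan([.503,.3625,.062],14.6,5);show()
E
```

```text
total world d [-0.0003  0.0048 -0.026 ] rot deg [-0.4 -0.2  0.1]
[0.0052, 0.001, 0.0002, -0.0013, -0.0008, 0.0005]
[0.0052, 0.001, 0.0002, -0.0013, -0.0008, 0.0005]
[0.0052, 0.001, 0.0002, -0.0013, -0.0008, 0.0005]
[0.0052, 0.001, 0.0002, -0.0013, -0.0008, 0.0005]
[0.0052, 0.001, 0.0002, -0.0013, -0.0008, 0.0005]
t 15.55 pos [0.5033 0.3577 0.088 ] zyaw 14.22 xdir [-0.003 -0.003 -1.   ] F [-0.3  0.5  0.4] w 0.0852 q [-0.56  0.58 -0.14  1.75  0.1   0.83 -0.5 ]
```

View pics/w9.png

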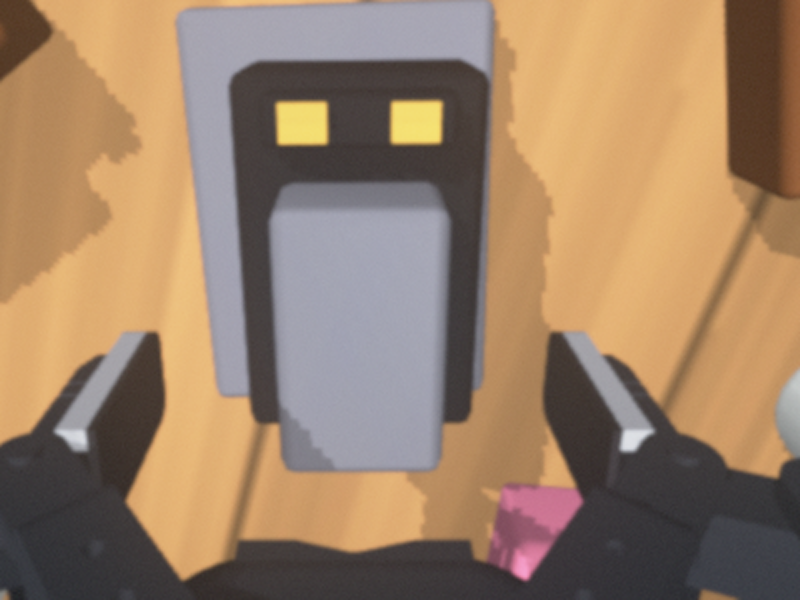

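Call:
send_rows(
  moves=[
    [0.006,0.002,0,-0.002,0,0,1],
    [0.006,0.002,0,-0.002,0,0,1],
    [0.006,0.001,0,0,0,0,1],
    [0.006,0,0,0,0,0,1],
    [0.003,0,0,0,0,0,1],
  ],
)

```text
t: 16.05
tool_pos: [0.5034, 0.3644, 0.0632]
tcp_rot: [-0.222, 1.57, 0.031]
contact_force: [-1.3, 0.0, 0.4]
width: 0.0852
```

Call:
send_rows(
  moves=[
    [0,0,0,0,0,0,0.3],
    [0,0,0,0,0,0,0.1],
    [0,0,0,0,0,0,-1],
    [0,0,0,0,0,0,-1],
    [0,0,0,0,0,0,-1],
  ],
  force=60,
)

```text
t: 16.55
tool_pos: [0.5037, 0.3648, 0.0641]
tcp_rot: [0.205, 1.569, 0.458]
contact_force: [-0.2, -0.1, 3.2]
width: 0.0423
```

```bash
python3 plan.py
```

```text
t 16.55 pos [0.5037 0.3648 0.0641] zyaw 14.5 xdir [ 0.001  0.001 -1.   ] F [-0.2 -0.1  3.2] w 0.0423 q [-0.57  0.62 -0.14  1.75  0.11  0.78 -0.51]
```

Call:
send_rows(
  moves=[
    [-0.005,0,0,0,0,0,-1],
    [-0.015,0,0,0,0,0,-1],
    [-0.03,0,0,0,0,0,-1],
    [-0.04,0,0,0,0,0,-1],
    [-0.04,0,0,0,0,0,-1],
  ],
)

```text
t: 17.05
tool_pos: [0.5026, 0.3639, 0.1947]
tcp_rot: [-2.468, 1.57, -2.215]
contact_force: [1.1, -0.1, -5.5]
width: 0.043
```

```bash
python3 - <<'E'
from plan import *
show();env.snapshot("top")
s=crop("wrist",150,100,550,400,2,"w10.png");np.savez("w10.npz",**s)
plan([.557,-.084,.22],-74.3,18);show()
E
```

```text
t 17.05 pos [0.5026 0.3639 0.1947] zyaw 14.5 xdir [-0.001 -0.001 -1.   ] F [ 1.1 -0.1 -5.5] w 0.043 q [-0.55  0.46 -0.15  1.67  0.08  1.02 -0.48]
total world d [ 0.0502 -0.4513  0.019 ] rot deg [88.8  0.3 -0.8]
[-0.0012, -0.025, -0.0036, 0.0861, 0.0003, -0.0007]
[-0.0012, -0.0252, -0.0014, 0.0861, 0.0003, -0.0007]
[-0.0012, -0.0252, 0.0008, 0.0861, 0.0003, -0.0007]
[-0.0012, -0.0251, 0.0029, 0.0861, 0.0003, -0.0007]
[-0.0011, -0.0247, 0.0051, 0.0861, 0.0003, -0.0007]
[-0.0011, -0.0242, 0.0072, 0.0861, 0.0003, -0.0007]
[-0.0011, -0.0235, 0.0092, 0.0861, 0.0003, -0.0007]
[-0.0011, -0.0226, 0.0112, 0.0861, 0.0003, -0.0007]
[-0.0011, -0.0215, 0.0131, 0.0861, 0.0003, -0.0007]
[-0.0011, -0.0203, 0.0149, 0.0861, 0.0003, -0.0007]
[-0.0011, -0.019, 0.0166, 0.0861, 0.0003, -0.0007]
[-0.0011, -0.0175, 0.0182, 0.0861, 0.0003, -0.0007]
[-0.0011, -0.0159, 0.0196, 0.0861, 0.0003, -0.0007]
[-0.0011, -0.0141, 0.0209, 0.0861, 0.0003, -0.0007]
[-0.001, -0.0123, 0.022, 0.0861, 0.0003, -0.0007]
[-0.001, -0.0103, 0.023, 0.0861, 0.0003, -0.0007]
[-0.001, -0.0083, 0.0238, 0.0861, 0.0003, -0.0007]
[-0.0011, -0.0062, 0.0244, 0.0861, 0.0003, -0.0007]
t 17.15 pos [0.5068 0.3673 0.201 ] zyaw 14.49 xdir [ 0.011  0.008 -1.   ] F [ 1.6  1.7 -3.5] w 0.0427 q [-0.55  0.45 -0.15  1.66  0.08  1.02 -0.48]
```

View pics/w10.png

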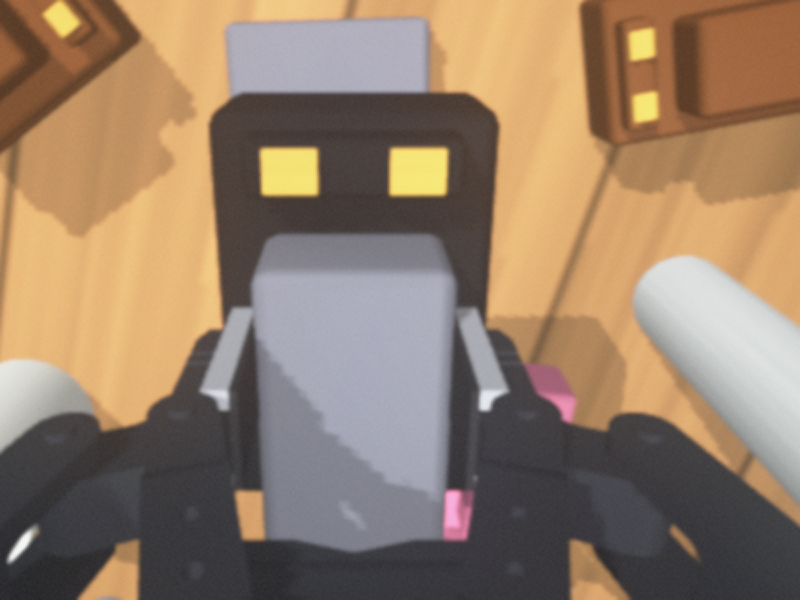

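Call:
send_rows(
  moves=[
    [-0.004,-0.025,-0.004,0.086,0,0,-1],
    [-0.004,-0.025,-0.001,0.086,0,0,-1],
    [-0.004,-0.025,0.001,0.086,0,0,-1],
    [-0.004,-0.025,0.003,0.086,0,0,-1],
    [0,-0.025,0.005,0.086,0,0,-1],
  ],
)

```text
t: 17.65
tool_pos: [0.5171, 0.2381, 0.2094]
tcp_rot: [0.257, 1.57, 0.077]
contact_force: [0.3, -0.3, -5.4]
width: 0.0425
```

Call:
send_rows(
  moves=[
    [0,-0.024,0.007,0.086,0,0,-1],
    [0,-0.024,0.009,0.086,0,0,-1],
    [0,-0.023,0.011,0.086,0,0,-1],
    [0,-0.022,0.013,0.086,0,0,-1],
    [0,-0.02,0.015,0.086,0,0,-1],
  ],
)

```text
t: 18.15
tool_pos: [0.5296, 0.112, 0.2088]
tcp_rot: [-2.364, 1.57, -2.975]
contact_force: [0.1, -0.3, -6.1]
width: 0.0426
```

Call:
send_rows(
  moves=[
    [0,-0.019,0.017,0.086,0,0,-1],
    [0,-0.018,0.018,0.086,0,0,-1],
    [0,-0.016,0.02,0.086,0,0,-1],
    [0,-0.014,0.021,0.086,0,0,-1],
    [0,-0.012,0.022,0.086,0,0,-1],
  ],
)

```text
t: 18.65
tool_pos: [0.5446, -0.0142, 0.209]
tcp_rot: [2.614, 1.57, 1.573]
contact_force: [-0.1, -0.2, -5.6]
width: 0.0429
```

```bash
python3 plan.py .5593 -.0844 .2 -74.4 5
```

```text
t 18.65 pos [ 0.5446 -0.0142  0.209 ] zyaw -59.69 xdir [-0.  0. -1.] F [-0.1 -0.2 -5.6] w 0.0429 q [-0.21  0.31  0.23  1.86 -0.08  0.98 -0.99]
total world d [ 0.0147 -0.0702 -0.009 ] rot deg [14.7 -0.  -0. ]
[0.0018, -0.0046, 0.0136, 0.0513, -0.0001, -0.0]
[0.0018, -0.0039, 0.0138, 0.0513, -0.0001, -0.0]
[0.0018, -0.0031, 0.014, 0.0513, -0.0001, -0.0]
[0.0018, -0.0024, 0.0141, 0.0513, -0.0001, -0.0]
[0.0018, -0.0017, 0.0143, 0.0513, -0.0001, -0.0]
```

Call:
send_rows(
  moves=[
    [0,-0.006,0.016,0.07,0,0,-1],
    [0,-0.004,0.016,0.06,0,0,-1],
    [0,-0.002,0.014,0.05,0,0,-1],
    [0,-0.001,0.009,0.03,0,0,-1],
    [0,0,0.004,0,0,0,-1],
  ],
)

```text
t: 19.15
tool_pos: [0.559, -0.0728, 0.2093]
tcp_rot: [1.267, 1.57, 0.018]
contact_force: [1.2, -0.8, -4.5]
width: 0.0426
```

```bash
python3 - <<'E'
from plan import *
show();env.snapshot("top")
s=crop("wrist",0,0,640,400,1.25,"w11.png");np.savez("w11.npz",**s)
show();plan([.5593,-.0844,.12],-74.4,5)
E
```

```text
t 19.15 pos [ 0.559  -0.0728  0.2093] zyaw -71.53 xdir [ 0.001  0.    -1.   ] F [ 1.2 -0.8 -4.5] w 0.0426 q [-0.15  0.34  0.29  1.81 -0.11  1.   -1.07]
t 19.25 pos [ 0.5589 -0.072   0.2093] zyaw -71.43 xdir [ 0.001  0.    -1.   ] F [ 0.2  0.1 -4.6] w 0.0426 q [-0.15  0.34  0.29  1.82 -0.11  1.   -1.07]
total world d [ 0.0004 -0.0124 -0.0893] rot deg [ 3. -0. -0.]
[0.0179, -0.0007, 0.0024, 0.0104, -0.0, -0.0002]
[0.0179, -0.0007, 0.0024, 0.0104, -0.0, -0.0002]
[0.0179, -0.0007, 0.0024, 0.0104, -0.0, -0.0002]
[0.0179, -0.0006, 0.0024, 0.0104, -0.0, -0.0002]
[0.0179, -0.0006, 0.0024, 0.0104, -0.0, -0.0002]
```

View pics/w11.png

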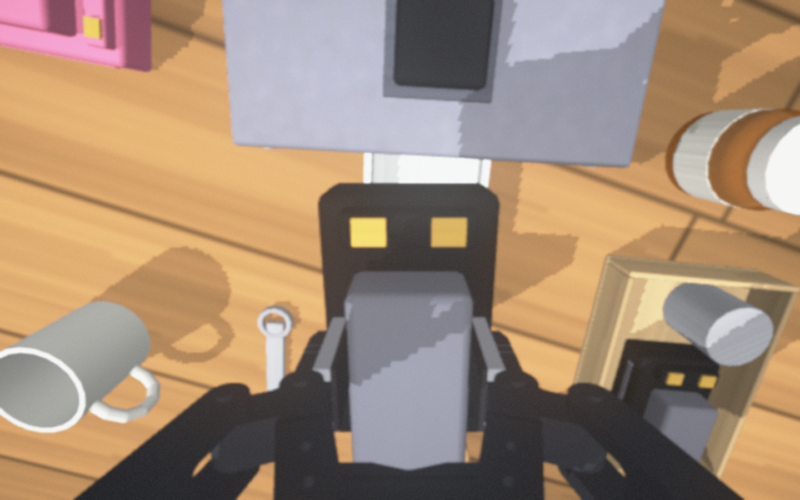

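Lateral and yaw corrections next, then down to TCP 0.11 (pack underside at 64 mm) before another look.

Call:
send_rows(
  moves=[
    [0.01,-0.001,0.004,0.02,0,0,-1],
    [0.02,-0.001,0.004,0.02,0,0,-1],
    [0.025,-0.001,0.004,0.012,0,0,-1],
    [0.025,0,0,0,0,0,-1],
    [0.018,0,0,0,0,0,-1],
  ],
)

```text
t: 19.75
tool_pos: [0.5584, -0.0833, 0.1091]
tcp_rot: [-2.383, 1.569, 2.602]
contact_force: [-0.5, 0.7, -5.8]
width: 0.0425
```

```bash
python3 - <<'E'
from plan import *
show();env.snapshot("top")
s=crop("wrist",150,0,550,300,2,"w12.png");np.savez("w12.npz",**s)
crop("scene",180,170,360,300,4,"c14.png")
show();plan([.5593,-.0844,.062],-74.4,5)
E
```

```text
t 19.75 pos [ 0.5584 -0.0833  0.1091] zyaw -74.39 xdir [-0.001  0.001 -1.   ] F [-0.5  0.7 -5.8] w 0.0425 q [-0.11  0.48  0.27  1.89 -0.17  0.8  -1.05]
t 19.9 pos [ 0.5581 -0.0834  0.1097] zyaw -74.39 xdir [-0.003  0.001 -1.   ] F [ 0.  -0.3 -5.1] w 0.0429 q [-0.11  0.48  0.27  1.88 -0.17  0.8  -1.05]
total world d [ 0.0012 -0.001  -0.0477] rot deg [ 0.  -0.1  0.2]
[0.0095, 0.0002, 0.0003, 0.0, -0.0003, 0.0005]
[0.0095, 0.0002, 0.0003, 0.0, -0.0003, 0.0005]
[0.0095, 0.0002, 0.0003, 0.0, -0.0003, 0.0005]
[0.0095, 0.0002, 0.0003, 0.0, -0.0003, 0.0005]
[0.0095, 0.0002, 0.0003, 0.0, -0.0003, 0.0005]
```

View pics/w12.png

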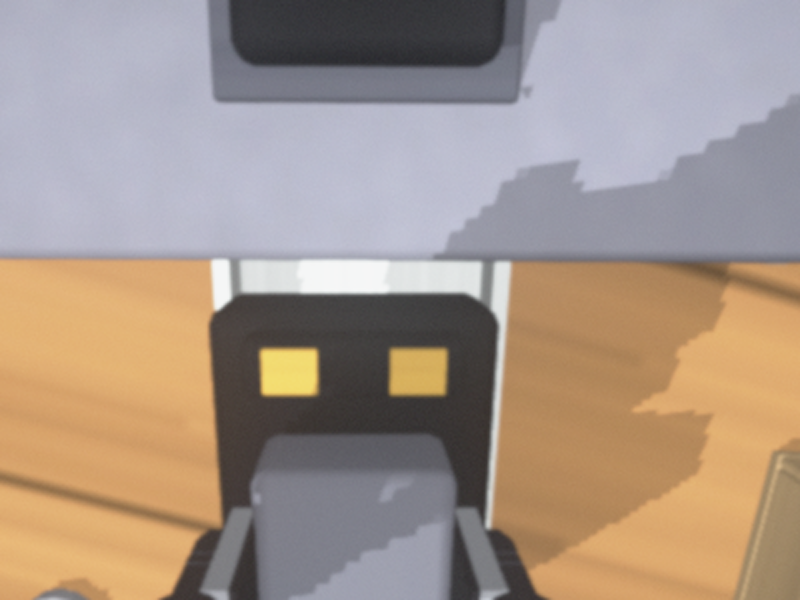

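View pics/c14.png

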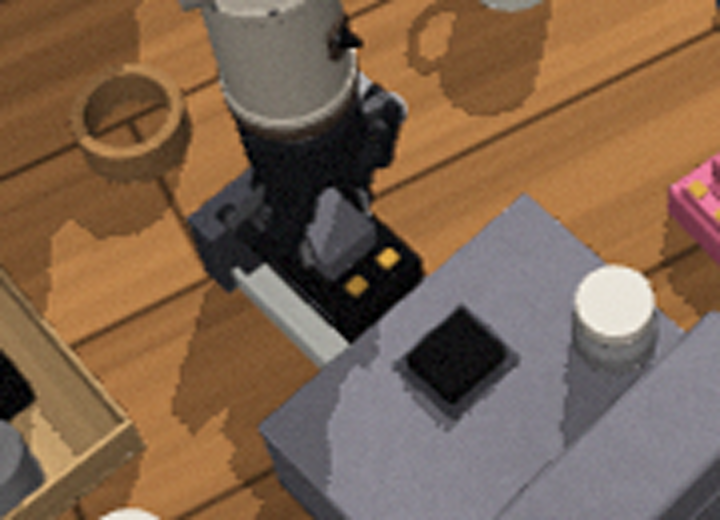

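Call:
send_rows(
  moves=[
    [0.008,0.001,0.001,0,0,0.002,-1],
    [0.012,0.001,0,0,0,0,-1],
    [0.012,0,0,0,0,0,-1],
    [0.008,0,0,0,0,0,-1],
    [0.003,0,0,0,0,0,-1],
  ],
)

```text
t: 20.4
tool_pos: [0.5609, -0.0844, 0.067]
tcp_rot: [2.31, 1.57, 1.011]
contact_force: [-0.3, 0.1, -5.3]
width: 0.043
```

```bash
python3 - <<'E'
from plan import *
show()
s=crop("wrist",150,0,550,300,2,"w13.png")
plan([.5593,-.0844,.061],-74.4,5);show()
E
```

```text
t 20.4 pos [ 0.5609 -0.0844  0.067 ] zyaw -74.43 xdir [ 0.001  0.001 -1.   ] F [-0.3  0.1 -5.3] w 0.043 q [-0.09  0.55  0.25  1.9  -0.2   0.72 -1.03]
total world d [-0.0018  0.0001 -0.0061] rot deg [-0.  -0.  -0.1]
[0.0012, -0.0003, -0.0001, -0.0001, -0.0001, -0.0002]
[0.0012, -0.0003, -0.0001, -0.0001, -0.0001, -0.0002]
[0.0012, -0.0003, -0.0001, -0.0001, -0.0001, -0.0002]
[0.0012, -0.0003, -0.0001, -0.0001, -0.0001, -0.0002]
[0.0012, -0.0003, -0.0001, -0.0001, -0.0001, -0.0002]
t 20.45 pos [ 0.5611 -0.0845  0.0671] zyaw -74.42 xdir [ 0.001  0.001 -1.   ] F [-1.1  0.2 -5.1] w 0.0425 q [-0.09  0.55  0.25  1.9  -0.2   0.72 -1.03]
```

View pics/w13.png

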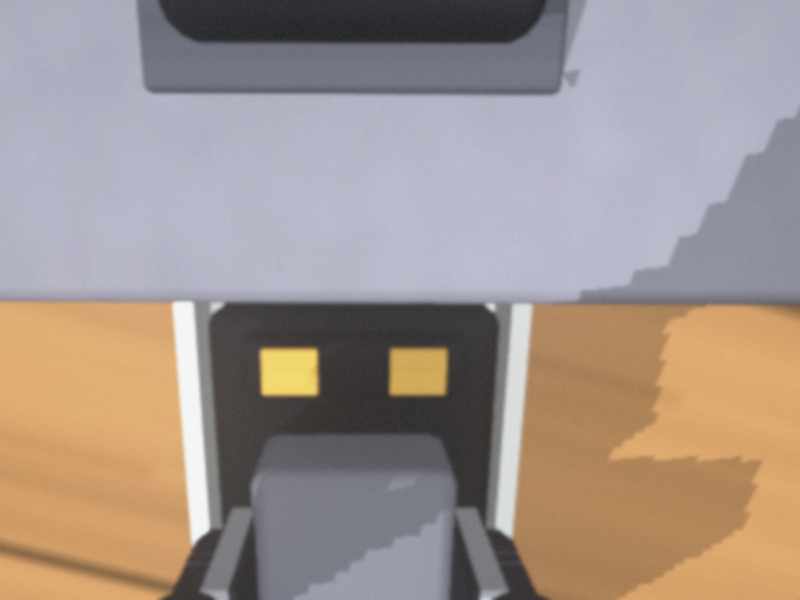

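Call:
send_rows(
  moves=[
    [0.002,-0.001,0,0,0,0,-1],
    [0.002,-0.001,0,0,0,0,-1],
    [0.001,0,0,0,0,0,-1],
    [0.001,0,0,0,0,0,-1],
    [0,0,0,0,0,0,-1],
  ],
)

```text
t: 20.95
tool_pos: [0.5601, -0.0851, 0.0625]
tcp_rot: [1.571, 1.568, 0.272]
contact_force: [0.2, 0.1, -4.6]
width: 0.0427
```

Call:
send_rows(
  moves=[
    [0.001,0,0,0,0,0,-1],
    [0.001,0,0,0,0,0,-1],
    [0,0,0,0,0,0,-1],
    [0,0,0,0,0,0,-1],
    [0,0,0,0,0,0,-1],
  ],
)

```text
t: 21.45
tool_pos: [0.5604, -0.0851, 0.061]
tcp_rot: [1.547, 1.567, 0.248]
contact_force: [-2.5, 0.9, 3.9]
width: 0.0426
```

Call:
send_rows(
  moves=[
    [0,0,0,0,0,0,0.2],
    [0,0,0,0,0,0,0.4],
    [0,0,0,0,0,0,0.5],
    [-0.01,0,0,0,0,0,0.5],
    [-0.02,0,0,0,0,0,0.5],
  ],
)

```text
t: 21.95
tool_pos: [0.5587, -0.085, 0.0898]
tcp_rot: [3.139, 1.57, 1.84]
contact_force: [-0.5, -1.2, 0.2]
width: 0.0639
```

Call:
send_rows(
  moves=[
    [-0.03,0,0,0,0,0,0.5],
    [-0.035,0,0,0,0,0,0.5],
    [-0.035,-0.005,0,0,0,0,0.5],
    [-0.02,-0.02,0,0,0,0,-1],
    [0,-0.03,0,0,0,0,-1],
  ],
)

```text
t: 22.45
tool_pos: [0.5098, -0.1002, 0.2145]
tcp_rot: [1.307, 1.559, 0.009]
contact_force: [0.3, -0.5, -0.4]
width: 0.0358
```

```bash
python3 - <<'E'
from plan import *
show()
s=crop("wrist",0,0,640,400,1.25,"w14.png")
crop("scene",180,170,360,300,4,"c15.png")
show()
E
```

```text
t 22.45 pos [ 0.5098 -0.1002  0.2145] zyaw -74.35 xdir [ 0.011  0.    -1.   ] F [ 0.3 -0.5 -0.4] w 0.0358 q [-0.13  0.25  0.32  1.92 -0.1   0.97 -1.06]
t 22.55 pos [ 0.5037 -0.1018  0.2116] zyaw -74.6 xdir [ 0.003  0.001 -1.   ] F [ 0.1 -0.6 -0.9] w 0.0207 q [-0.13  0.25  0.32  1.93 -0.1   0.97 -1.06]
```

View pics/w14.png

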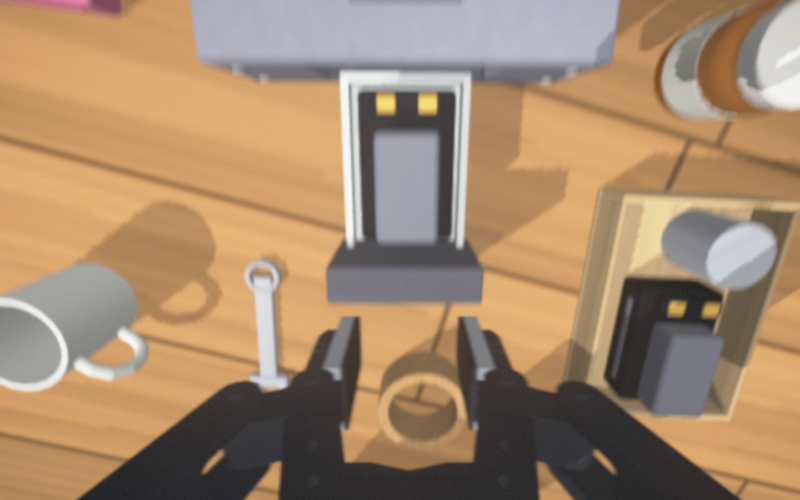

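View pics/c15.png

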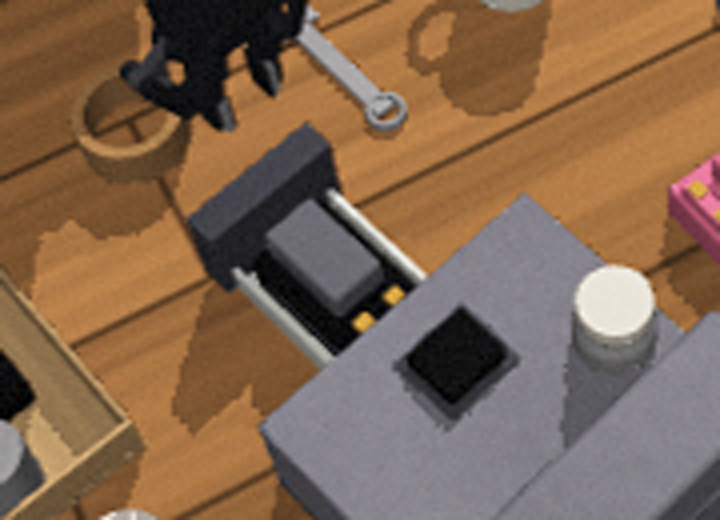

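```bash
python3 - <<'E'
from plan import *
s=crop("top",300,160,440,290,5,"c16.png")
for u,v,z in((398,271,.04),(348,288,.005),(341,247,.005)):
  p=ray(s,u,v,z);d=p-np.array([.7372,-.0363,z]);c,q=np.cos(np.radians(15.6)),np.sin(np.radians(15.6));print(p.round(3),"unit",(d[0]*c+d[1]*q).round(3),(-d[0]*q+d[1]*c).round(3))
plan([.4325,-.1214,.15],-74.4,5)
E
```

```text
[ 0.349 -0.156  0.04 ] unit -0.406 -0.011
[ 0.303 -0.011  0.005] unit -0.412 0.141
[0.425 0.006 0.005] unit -0.289 0.125
total world d [-0.073  -0.0206 -0.0614] rot deg [-0.1 -0.  -0.2]
[0.0122, -0.0152, 0.0001, -0.0005, -0.0, -0.0008]
[0.0122, -0.0152, 0.0001, -0.0005, -0.0, -0.0008]
[0.0122, -0.0152, 0.0001, -0.0005, -0.0, -0.0008]
[0.0122, -0.0152, 0.0001, -0.0005, -0.0, -0.0008]
[0.0123, -0.0152, 0.0, -0.0005, -0.0, -0.0008]
```

View pics/c16.png

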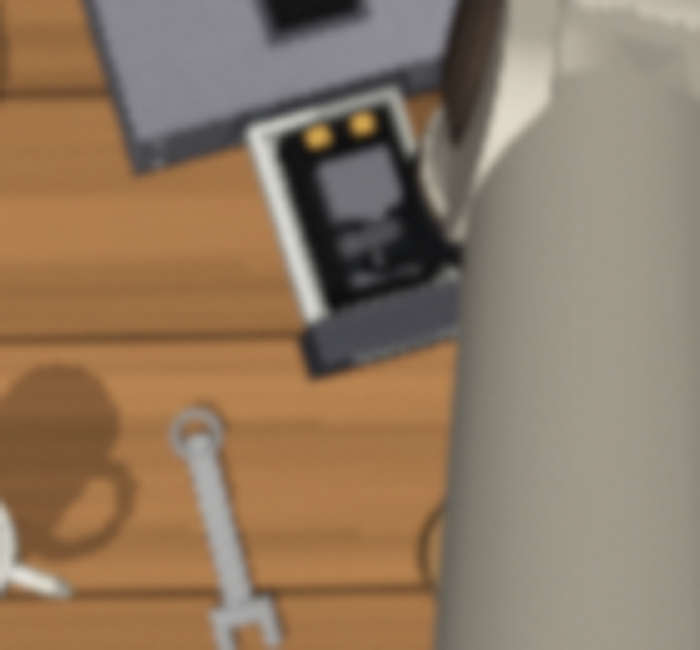

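Call:
send_rows(
  moves=[
    [0,-0.02,0,0,0,0,-1],
    [0,-0.025,0,0,0,0,-1],
    [0,-0.02,0,0,0,0,-1],
    [0.02,-0.01,0,0,0,0,-1],
    [0.02,0,0,0,0,0,-1],
  ],
)

```text
t: 23.1
tool_pos: [0.4346, -0.1205, 0.1703]
tcp_rot: [1.494, 1.566, 0.194]
contact_force: [0.6, -0.8, -0.5]
width: -0.0002
```

```bash
python3 - <<'E'
from plan import *
show();env.snapshot("top")
s=crop("wrist",0,0,640,400,1.25,"w15.png")
print(-s["extrinsics"][:3,:3].T@s["extrinsics"][:3,3])
show();plan([.4325,-.1214,.048],-74.4,5)
E
```

```text
t 23.1 pos [ 0.4346 -0.1205  0.1703] zyaw -74.48 xdir [ 0.005  0.001 -1.   ] F [ 0.6 -0.8 -0.5] w -0.0002 q [-0.09  0.2   0.34  2.12 -0.09  0.84 -1.  ]
[ 0.50822026 -0.09918241  0.3098558 ]
t 23.2 pos [ 0.4333 -0.1196  0.1683] zyaw -74.42 xdir [-0.001  0.001 -1.   ] F [-0.7  0.3  0.9] w 0.0002 q [-0.09  0.2   0.34  2.12 -0.09  0.84 -1.  ]
total world d [-0.0008 -0.0018 -0.1203] rot deg [-0.  -0.1  0. ]
[0.0241, -0.0002, 0.0003, -0.0001, -0.0003, 0.0001]
[0.0241, -0.0002, 0.0003, -0.0001, -0.0003, 0.0001]
[0.0241, -0.0002, 0.0003, -0.0001, -0.0003, 0.0001]
[0.0241, -0.0002, 0.0003, -0.0001, -0.0003, 0.0001]
[0.0241, -0.0002, 0.0003, -0.0001, -0.0003, 0.0001]
```

View pics/w15.png

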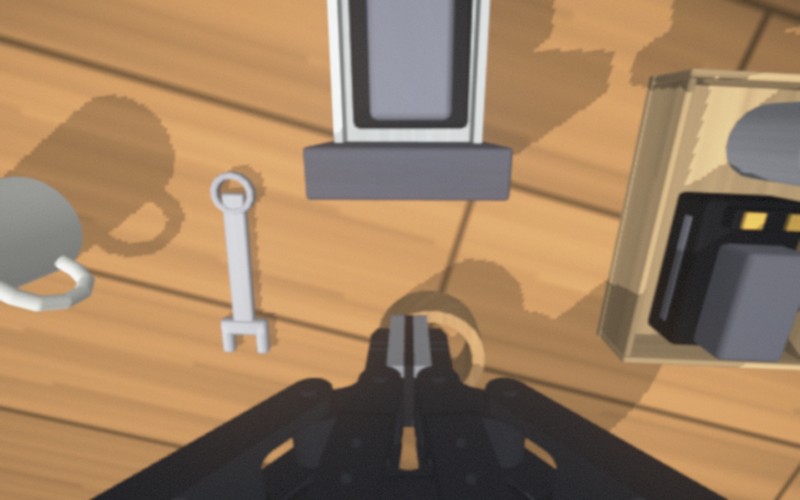

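Call:
send_rows(
  moves=[
    [0.025,0,0,0,0,0,-1],
    [0.03,0,0,0,0,0,-1],
    [0.03,0,0,0,0,0,-1],
    [0.025,0,0,0,0,0,-1],
    [0.01,0,0,0,0,0,-1],
  ],
)

```text
t: 23.7
tool_pos: [0.4348, -0.1195, 0.0486]
tcp_rot: [2.495, 1.569, 1.197]
contact_force: [-0.8, -0.4, 0.2]
width: -0.0
```

```bash
python3 - <<'E'
from plan import *
show();crop("scene",140,140,320,270,4,"c17.png");show()
E
```

```text
t 23.7 pos [ 0.4348 -0.1195  0.0486] zyaw -74.38 xdir [ 0.     0.001 -1.   ] F [-0.8 -0.4  0.2] w -0.0 q [-0.03  0.43  0.28  2.18 -0.22  0.55 -0.89]
t 23.75 pos [ 0.4344 -0.1195  0.0482] zyaw -74.38 xdir [-0.     0.001 -1.   ] F [-0.2  0.2 -1. ] w -0.0001 q [-0.03  0.43  0.28  2.18 -0.22  0.55 -0.89]
```

View pics/c17.png

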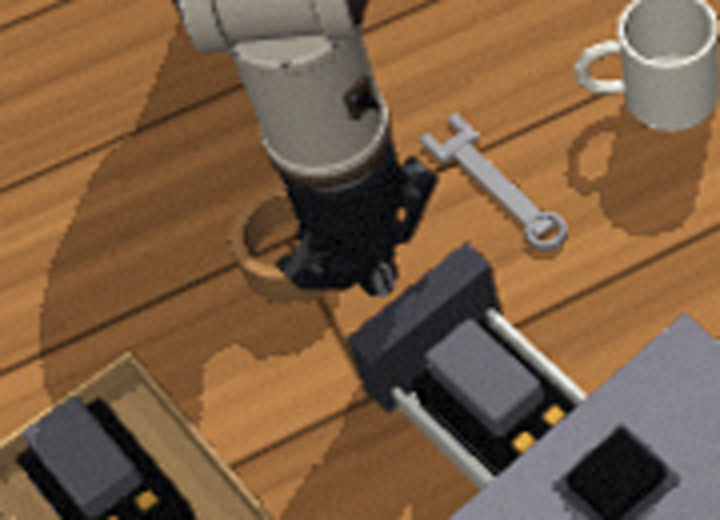

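Call:
send_rows(
  moves=[
    [0,0.008,0,0,0,0,-1],
    [0,0.008,0,0,0,0,-1],
    [0,0.008,0,0,0,0,-1],
    [0,0.008,0,0,0,0,-1],
    [0,0.008,0,0,0,0,-1],
  ],
)

```text
t: 24.25
tool_pos: [0.4733, -0.1097, 0.051]
tcp_rot: [1.626, 1.569, 0.326]
contact_force: [-5.4, -1.4, 7.2]
width: -0.0001
```

Call:
send_rows(
  moves=[
    [0,0.008,0,0,0,0,-1],
    [0,0.008,0,0,0,0,-1],
    [0,0.008,0,0,0,0,-1],
    [0,0.008,0,0,0,0,-1],
    [0,0.008,0,0,0,0,-1],
  ],
)

```text
t: 24.75
tool_pos: [0.511, -0.0994, 0.0511]
tcp_rot: [1.927, 1.57, 0.627]
contact_force: [-6.7, -2.7, 8.8]
width: -0.0004
```

Call:
send_rows(
  moves=[
    [0,0.009,0,0,0,0,-1],
    [0,0.009,0,0,0,0,-1],
    [0,0.009,0,0,0,0,-1],
    [0,0.009,0,0,0,0,-1],
    [0,0.009,0,0,0,0,-1],
  ],
)

```text
t: 25.25
tool_pos: [0.5536, -0.0877, 0.0511]
tcp_rot: [-1.975, 1.57, 3.008]
contact_force: [-8.7, -3.2, 8.4]
width: -0.0003
```

```bash
python3 - <<'E'
from plan import *
show();crop("scene",180,150,360,280,4,"c18.png");show()
o=env.get_obs()["tool_pos"];print((o[0]-.7372)*.963+(o[1]+.0363)*.269,-(o[0]-.7372)*.269+(o[1]+.0363)*.963)
E
```

```text
t 25.25 pos [ 0.5536 -0.0877  0.0511] zyaw -74.51 xdir [-0.001  0.    -1.   ] F [-8.7 -3.2  8.4] w -0.0003 q [-0.1   0.57  0.27  1.92 -0.23  0.69 -1.  ]
t 25.3 pos [ 0.5557 -0.0871  0.0512] zyaw -74.45 xdir [ 0.002  0.    -1.   ] F [-4.  -2.8  1.5] w 0.0 q [-0.1   0.57  0.27  1.92 -0.23  0.68 -1.  ]
-0.18848894289842433 -5.892756377314651e-05
```

View pics/c18.png

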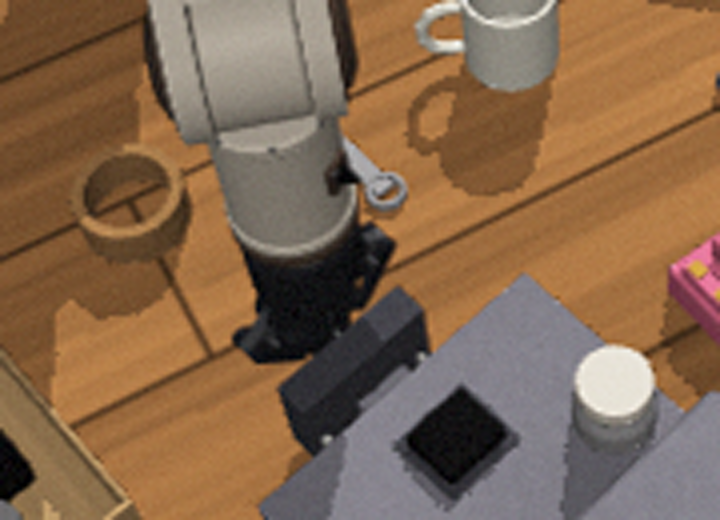

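Call:
send_rows(
  moves=[
    [0,0.006,0,0,0,0,-1],
    [0,0.006,0,0,0,0,-1],
    [0,0.006,0,0,0,0,-1],
    [0,0.006,0,0,0,0,-1],
    [0,0.005,0,0,0,0,-1],
  ],
)

```text
t: 25.8
tool_pos: [0.5803, -0.0803, 0.0511]
tcp_rot: [-1.843, 1.568, 3.14]
contact_force: [-11.5, -3.2, 10.7]
width: -0.0001
```

```bash
python3 - <<'E'
from plan import *
show()
o=env.get_obs()["tool_pos"];print((o[0]-.7372)*.963+(o[1]+.0363)*.269,-(o[0]-.7372)*.269+(o[1]+.0363)*.963)
E
```

```text
t 25.8 pos [ 0.5803 -0.0803  0.0511] zyaw -74.53 xdir [-0.003  0.    -1.   ] F [-11.5  -3.2  10.7] w -0.0001 q [-0.12  0.6   0.27  1.85 -0.23  0.72 -1.02]
-0.16295830347494697 -0.00018196639292535066
```

Call:
send_rows(
  moves=[
    [0,0.003,0,0,0,0,-1],
    [0,0.003,0,0,0,0,-1],
    [0,0.002,0,0,0,0,-1],
    [0,0.002,0,0,0,0,-1],
    [0,0.001,0,0,0,0,-1],
  ],
)

```text
t: 26.3
tool_pos: [0.5907, -0.0774, 0.0511]
tcp_rot: [-1.794, 1.568, -3.094]
contact_force: [-13.5, -4.1, 12.9]
width: -0.0001
```

```bash
python3 - <<'E'
from plan import *
show()
o=env.get_obs()["tool_pos"];print((o[0]-.7372)*.963+(o[1]+.0363)*.269)
E
```

```text
t 26.3 pos [ 0.5907 -0.0774  0.0511] zyaw -74.51 xdir [-0.003 -0.    -1.   ] F [-13.5  -4.1  12.9] w -0.0001 q [-0.12  0.62  0.27  1.83 -0.23  0.73 -1.02]
-0.1521162141399874
```

Call:
send_rows(
  moves=[
    [0,0.001,0,0,0,0,-1],
    [0,0.001,0,0,0,0,-1],
    [0,0.001,0,0,0,0,-1],
    [0,0.001,0,0,0,0,-1],
    [0,0,0,0,0,0,-1],
  ],
)

```text
t: 26.8
tool_pos: [0.5906, -0.0774, 0.051]
tcp_rot: [-1.841, 1.56, 3.141]
contact_force: [-22.5, -3.9, 21.3]
width: 0.0001
```

Call:
send_rows(
  moves=[
    [0,-0.005,0,0,0,0,-1],
    [0,-0.005,0,0,0,0,-1],
    [0,-0.01,0,0,0,0,-1],
    [0,-0.015,0,0,0,0,-1],
    [0,-0.015,0,0,0,0,-1],
  ],
)

```text
t: 27.3
tool_pos: [0.5497, -0.0876, 0.0508]
tcp_rot: [1.532, 1.566, 0.234]
contact_force: [-0.3, -0.3, -0.0]
width: -0.0
```

Call:
send_rows(
  moves=[
    [-0.01,-0.005,0,0,0,0,-1],
    [-0.03,0,0,0,0,0,-1],
    [-0.03,0,0,0,0,0,-1],
    [-0.03,0,0,0,0,0,-1],
    [-0.02,0,0,0,0,0,-1],
  ],
)

```text
t: 27.8
tool_pos: [0.5462, -0.0893, 0.1739]
tcp_rot: [1.402, 1.563, 0.104]
contact_force: [-0.1, 0.5, -0.2]
width: 0.0002
```

```bash
python3 - <<'E'
from plan import *
show()
s=crop("wrist",0,0,640,400,1.25,"w16.png")
crop("scene",120,100,440,340,2.5,"c19.png")
show()
E
```

```text
t 27.8 pos [ 0.5462 -0.0893  0.1739] zyaw -74.4 xdir [ 0.008  0.001 -1.   ] F [-0.1  0.5 -0.2] w 0.0002 q [-0.15  0.37  0.33  1.88 -0.15  0.91 -1.05]
t 27.9 pos [ 0.5477 -0.0895  0.1749] zyaw -74.4 xdir [ 0.011  0.001 -1.   ] F [-0.1 -0.4  0.4] w -0.0001 q [-0.15  0.37  0.33  1.88 -0.15  0.91 -1.05]
```

View pics/w16.png

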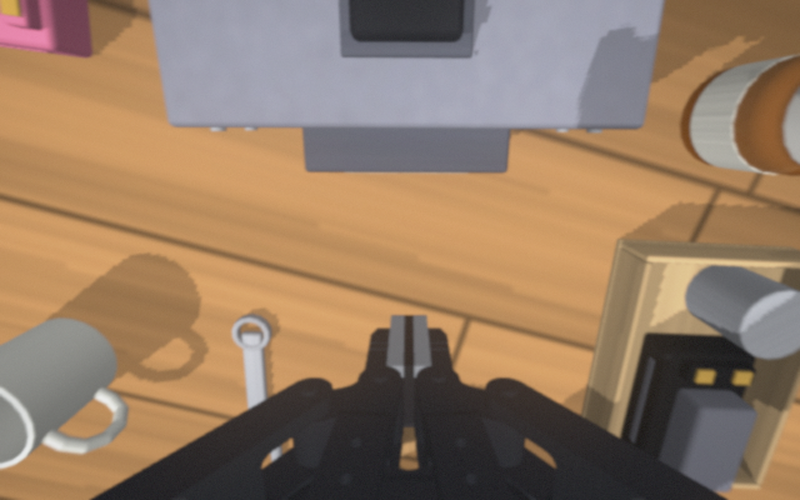

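View pics/c19.png

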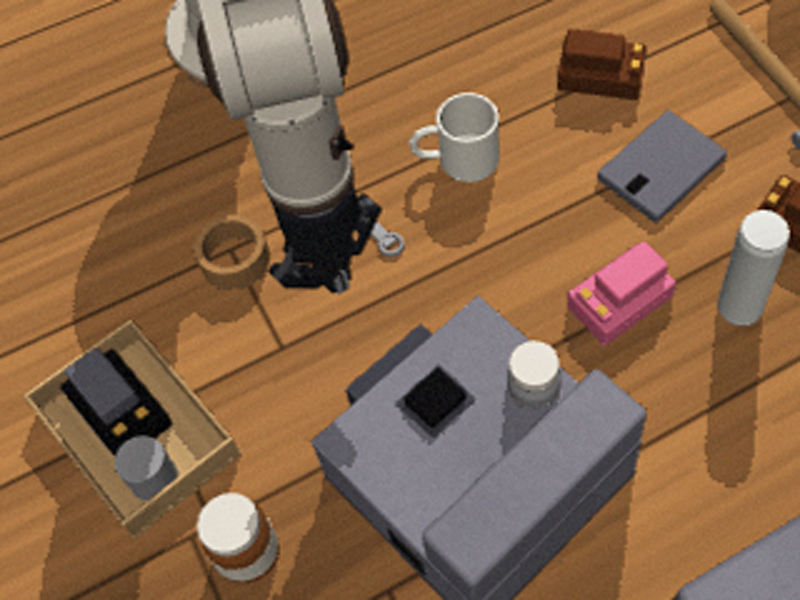

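Call:
send_rows(
  moves=[
    [-0.03,0,0,0,0,0,-1],
    [-0.03,0,0,0,0,0,-1],
    [-0.02,0,0,0,0,0,-1],
    [0,0,0,0,0,0,-1],
    [0,0,0,0,0,0,-1],
  ],
)

```text
t: 28.4
tool_pos: [0.5442, -0.0892, 0.2504]
tcp_rot: [1.595, 1.567, 0.296]
contact_force: [-0.1, -0.2, -0.5]
width: -0.0001
```

```bash
python3 - <<'E'
from plan import *
a=cv2.imread("pics/scene0.png")
s=env.snapshot("scene"); b=np.ascontiguousarray(s["frame"][:,:,::-1]); d=cv2.absdiff(a,b)
v=np.hstack([a[190:360,100:400],b[190:360,100:400]]);cv2.imwrite("pics/cmp.png",cv2.resize(v,None,fx=1.33,fy=1.33))
cv2.imwrite("pics/diff.png",np.clip(d*3,0,255)); show()
E
```

```text
t 28.45 pos [ 0.5436 -0.0892  0.2496] zyaw -74.4 xdir [ 0.002  0.001 -1.   ] F [ 0.3 -0.  -0.1] w 0.0002 q [-0.17  0.28  0.35  1.81 -0.11  1.07 -1.09]
```

View pics/cmp.png

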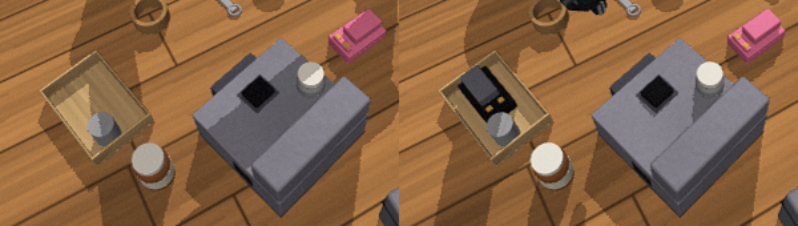

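View pics/diff.png

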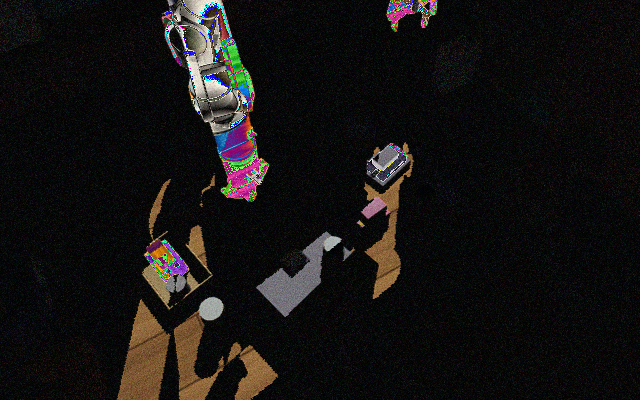

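The difference image shows changes only in shadows, the arm and the two packs. No bystander has moved, and the tray looks the same as when it was latched at the start.

```bash
python3 -c "
from cell import env
print(env.sign_off())"
```

```text
the job is handed in; nothing more can be done
None
```

The job is done and handed in at about 28.5 s.

**What I did:**
- Pressed the release key and the tray came fully out.
- Laid the spent pack flat on the crate floor, clear of the cell.
- Took the charged pack from the dock, not one of the brown or pink look-alikes. I set it flat in the tray with its terminals into the unit.
- Pushed the tray in until it hit the hard stop.

**Last checks:**
- **Tray:** it stayed shut for over a second after I backed off, and looks the same as when it was latched at the start. I could not observe the click itself.
- **Packs:** each pack was set down under control; the force reading rose on contact before I opened the gripper.
- **Bystanders:** comparing the scene camera images from before and after, only the two packs, the arm and shadows changed.
- **Push force:** the highest force I read was about 31 N at the end of the push, roughly 22 N along x and 21 N upward. I did not explain the upward part, but I think it is friction on the block. That total is above the 12 N given for the tray, though below the 40 N and 120 N limits.

No check failed.

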